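# Switch a relay test base over with a screwdriver

### The job

The relay test base is live and its slotted selector is set at about the yellow mark. Push the supply lever over to off (away from the front, to the red dot), turn the selector clockwise with the red flat screwdriver from the rack until it stops at the blue mark, stand the screwdriver back in its own hole in the rack, and only then push the supply lever back to on. Do not touch the selector with the fingers or knock the relay fitted beside it, and leave everything else where it stands.

Things in the scene. Friction and masses are not known exactly. Their poses are not given: they have to be found in the camera images.
- test_base: relay test base, fixed: white steel case 160 (x) x 240 (y) x 55 mm high with a grey top panel. Origin: centre of its underside on the desk; x points to its back, y to its left, z up. It carries, at (x, y) on its panel: the slotted selector at (-28, -18), the supply lever at (0, -86), the fitted relay at (12, 76), and low terminals and a meter no higher than 76 mm above the desk. It may stand left or right of the rack
- selector_slot (a point): slotted selector: round aluminium rotor, 34 mm in diameter, on a black plate. The point is the centre of the slot's floor, on the turning axis; the slot's mouth is 7.5 mm above it (rotor top 72 mm above the desk). x runs along the slot, away from the end with the orange pointer mark; z is up. Slot 4.2 mm wide, 19 mm long, closed at both ends, its mouth bevelled out to 7 mm
- selector (a joint): selector angle, rad, growing as it turns clockwise seen from above: 0 = pointer at the yellow mark (slot along the base's x), 1.571 = pointer at the blue mark (slot along the base's y); stops at both ends. Friction about 0.1 N m; it stays where it is left. The blade has about 0.13 rad of play in the slot, so turn on until the stop is reached
- supply_lever (a joint): supply lever angle, rad: 0 = on (leaning to the base's front, -x, at the green dot), 1.0 = off (leaning to the base's back, +x, at the red dot); stops at both ends; it swings about an axis along the base's y, takes about 2 N at its ball and stays where it is left
- lever_knob (a point): centre of the red ball, 22 mm in diameter, on the end of the supply lever. The lever is 62 mm long from its pivot, which lies 73 mm above the desk; 0.5 rad each side of upright, so that the ball travels 59 mm along the base's x, at 127 mm above the desk at its ends and 135 mm half-way
- fitted_relay_top (a point): top middle (of the wire bail) of the clear-covered relay fitted in the base: 72 (x) x 58 (y) mm, its top 186 mm above the desk; its near face stands 65 mm from the selector's axis; fixed, must not be knocked
- driver_handle (a point): centre of the handle of the flat screwdriver (red handle), which hangs point down in the rack. z up along its axis, x along the blade's width. Handle flattened: 32 mm (along x) by 24 mm (along y; take it across this), 95 mm long, 47.5 mm above and below this point; mass about 0.14 kg
- driver_tip (a point): middle of the end edge of the flat screwdriver's blade, 122.5 mm below the handle's centre; same axes as driver_handle. Blade 14 mm wide (x) and 2.4 mm thick (y), 16 mm long, on a shank 9 mm in diameter; 75 mm from the handle's shoulder to the end edge
- tool_rack: blue steel screwdriver rack, fixed: top plate 70 (x) x 206 (y) mm, 10 mm thick, its top 90 mm above the desk. Origin: centre of its underside. Three holes 21 mm in diameter at x = 0, y = -66, 0 and 66 mm; each tool hangs by the shoulder of its handle, which rests on the plate
- cross_driver: cross-head screwdriver, blue handle 32 x 24 x 90 mm, in another hole of the rack. Origin: on its axis at the handle's shoulder. Leave it
- nut_driver: nut driver, yellow handle 32 x 24 x 90 mm, in another hole of the rack. Origin: on its axis at the handle's shoulder. Leave it
- spare_relay: spare clear-covered relay standing between base and rack, 70 x 40 x 90 mm high. Origin: centre of its underside. Leave it
- tall_relay: spare clear-covered relay standing behind, 60 x 60 x 112 mm high. Origin: centre of its underside. Leave it
- meter: black hand meter lying in front, 165 x 78 x 40 mm high. Origin: centre of its underside. Leave it
- mouse: computer mouse in front, 105 x 58 x 34 mm high. Origin: centre of its underside. Leave it
- parts_tray: green tray of contact parts behind, 80 x 110 x 28 mm high. Origin: centre of its underside. Leave it
- burnisher: contact file with wooden handle lying behind, 168 mm long, 15 mm high. Origin: under its middle. Leave it
Things that resemble listed ones, but are neither listed nor needed, are in the scene too. Of the things that look like the part that bears driver_handle, the middle-sized one is meant. Of the things that look like the cross_driver, the middle-sized one is meant.

How it is judged:
By the outcome, as a careful person would: the job done as asked, in the order asked, and still so for the second after the job is handed in, with the robot touching nothing.
It also fails if it takes over 72 s, if anything falls off the work surface, if the arm or the gripper's body presses on something with over 40 N, if the wrist force passes 120 N, or if a joint passes its speed limit or range.

### The arm

A 6-joint arm with a two-finger parallel gripper is mounted at the origin on the work surface. World frame = base frame: x ahead of the robot, y to its left, z up, the work surface at z = 0. Lengths are in mm, angles in rad, forces in N, time in s.
With the tool pointing down it reaches from about 275 to 1000 mm from the base axis. Payload 8.4 kg.
Tool frame: the origin (TCP) lies at the very end of the fingers, on their centre line; the grasp point (between the pads) lies 19 mm behind it; x points along the fingers, y is the direction in which the jaws open and shut, and the axes are right-handed (so a half turn about x gives the same grasp; the last joint's range is limited). The gripper opens to 85 mm and grips with 20 to 120 N. Pads are 22 mm wide; open, the fingers measure 114 mm over their backs; the gripper's body (76 mm by 85 mm) begins 54 mm behind the grasp point. The pads swing forward as they close: fully open they stand 13 mm farther back than shut.
Start: joints at [-1.223, 0.353, 1.633, -0, 1.155, -0.002], TCP at [214.192, -587.153, 195.181] pointing down, gripper open.
Joint ranges: [-2.63, 2.63], [-0.92, 2.1], [0.06, 2.66], [-1.3, 4.44], [0, 2.69], [-3.02, 3.02]. Speed limits (rad/s): [2.22, 2.22, 2.79, 3.14, 3.14, 3.14].

### API

Orientations are given as [roll, pitch, yaw] about the fixed x, y, z axes, in that order (R = Rz(yaw) Ry(pitch) Rx(roll)).
In Python, from rig import r, grab_frame, camera_params, sign_off gives the robot as it stands.
- The arm moves only by the tool drive_tool, never from a script. Its argument "rows" is one flat list of numbers, 7 for each row, row after row: the shift along the tool's x, y, z in mm, then the turn, a rotation vector about the tool's x, y, z in degrees, then the opening in per cent of the stroke, from 0 (shut) to 100 (fully open). In form: [x, y, z, rx, ry, rz, fingers, x, y, z, rx, ry, rz, fingers, ...]. A call has 1 to 10 rows; each row is the pose to reach, as a shift and turn from the pose measured when the call began, along the tool's axes at that moment; what a row does not reach only later rows make up. A row lasts 1/8 s, in which the tool goes at most 62.5 mm and 10.7 degrees, less where a joint would pass 70% of its speed; a pose out of reach is approached as far as the arm can. A call with a gripper value outside its range is refused whole. The fingers move at their own pace and stop on an object; "newtons" is the grip in N (left out, the last holds). Time passes only in rows, so rows that repeat a pose let the fingers close. It gives the time, the measured TCP pose, the force and the opening at its end, in the units of the state.
- r.sense(): the state, without advancing time (a new reading comes with each control period).
- grab_frame(name): name is "scene" or "top" or "wrist"; returns the picture (480x640x3 uint8, red, green, blue); there is no depth.
- camera_params(name): a dict with "vertical_fov" (degrees; the focal length in pixels is half the picture's height over the tangent of half this angle, whatever the lens; pixels are square), "cx", "cy" (the principal point, pixels), "k1" (the pictures are not rectified: a ray, as slopes to the right and down, at radius r is drawn at 1 + k1 r^2 times it, then the intrinsics apply), "pose" (4x4, takes a point from camera to world coordinates); the wrist camera has in their place "tool_from_camera" (4x4, takes a point from camera to tool coordinates, whose origin is the TCP and whose axes are the tool frame's). Camera axes: x right, y down, z forward; pixel columns grow to the right and rows downward; lengths in mm; the calibration is good to about 2 mm. A picture is of the moment at which its call begins: read the wrist's pose just before it. camera_params takes no time and is no camera call.
- sign_off(): hands the job in, once; it reports no verdict.
The state is a dict: "clock": time; "qpos": joint angles; "qvel": joint speeds; "joint_efforts": joint torques, N m; "eef_pos": TCP position; "tcp_rot": TCP orientation; "contact_force": force on the tool from outside, world axes, zero at the start; "wrist_torque": the same for the moment, N m; "opening": opening from 0.0 (shut) to 1.0 (fully open).
Only numpy, scipy, OpenCV 4.12 (cv2) and the standard library are available. Lean on these libraries where they do the work, as an engineer would, in place of code of your own. Each camera call takes 0.05 s, during which the arm holds its last target.

## Working session

There is one attempt and no reset: what is moved stays moved. The work goes in short steps, Python scripts to look and compute and a tool call to move; the robot and the scene stay as the last step left them, time stands still between calls to the robot, and variables do not carry over. Pictures are saved under pics/ and viewed, and the job is handed in when it is done.

Besides the shell and the picture viewer there is one more tool, called in YAML: its name, and indented under it one key for each argument. drive_tool: Moves the arm, as the interface text tells. Its arguments: {"type":"object","properties":{"rows":{"type":"array","items":{"type":"number"}},"newtons":{"type":"number"}},"required":["rows"]}

```bash
mkdir -p pics; ls; python3 - <<'E'
from rig import r, grab_frame, camera_params
import cv2
print(r.sense())
for n in ["scene","top","wrist"]:
    print(n,camera_params(n))
    cv2.imwrite(f"pics/{n}0.png",cv2.cvtColor(grab_frame(n),cv2.COLOR_RGB2BGR))
E
```

```text
pics
{'clock': 0.0, 'qpos': array([-1.22340279e+00,  3.53654365e-01,  1.63415070e+00, -2.84740193e-05,
        1.15520321e+00, -2.36377657e-03]), 'qvel': array([-0.00038925, -0.00073995,  0.00029861, -0.00128175, -0.00187086,
       -0.00018399]), 'joint_efforts': array([-3.07400978e-04, -6.05255485e+01, -3.42062795e+01,  1.31449456e-04,
        9.45640204e-03, -1.20359752e-05]), 'eef_pos': array([ 213.99724225, -586.64904799,  194.45075043]), 'tcp_rot': array([-1.55477177,  1.56938046,  1.93658971]), 'contact_force': array([-0.35545298, -0.00927305,  0.25223492]), 'wrist_torque': array([ 0.02346607, -0.02560575,  0.02806536]), 'opening': 1.001480513594976}
scene {'vertical_fov': 54.9103512306614, 'cx': 318.1761721361814, 'cy': 242.56430666987825, 'k1': -0.012397860671002734, 'pose': array([[-5.34817400e-01,  6.37037271e-01, -5.55116081e-01,
         1.01166918e+03],
       [ 8.44851449e-01,  3.92258032e-01, -3.63812679e-01,
         3.64706170e+02],
       [-1.40134949e-02, -6.63563977e-01, -7.47988282e-01,
         7.79340690e+02],
       [ 0.00000000e+00,  0.00000000e+00,  0.00000
[... 289 characters left out ...]
, -6.41533771e-04,
         4.83618048e+01],
       [-2.53036798e-03, -1.53489931e-01, -9.88146972e-01,
         1.10463501e+03],
       [ 0.00000000e+00,  0.00000000e+00,  0.00000000e+00,
         1.00000000e+00]])}
wrist {'vertical_fov': 60.748300641193715, 'cx': 327.1356938360544, 'cy': 245.76790457703328, 'k1': 0.015763119397565774, 'tool_from_camera': array([[-1.28722891e-03, -2.87644977e-01,  9.57736242e-01,
        -1.79390338e+02],
       [ 9.99999001e-01, -9.30355471e-04,  1.06460996e-03,
        -5.72312084e-01],
       [ 5.84805445e-04,  9.57736656e-01,  2.87645887e-01,
        -7.30762336e+01],
       [ 0.00000000e+00,  0.00000000e+00,  0.00000000e+00,
         1.00000000e+00]])}
```

View pics/top0.png

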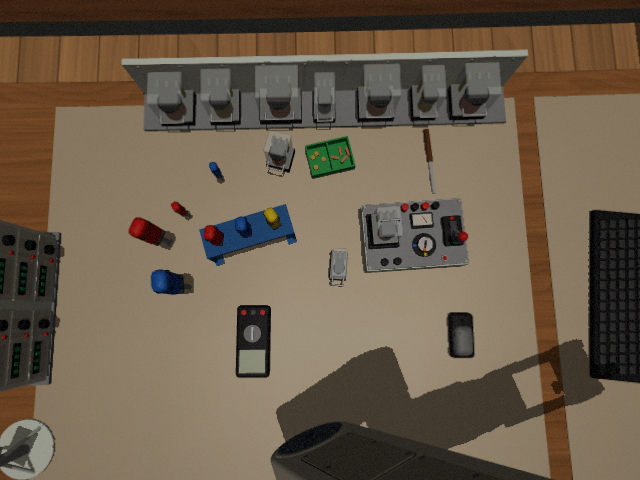

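View pics/scene0.png

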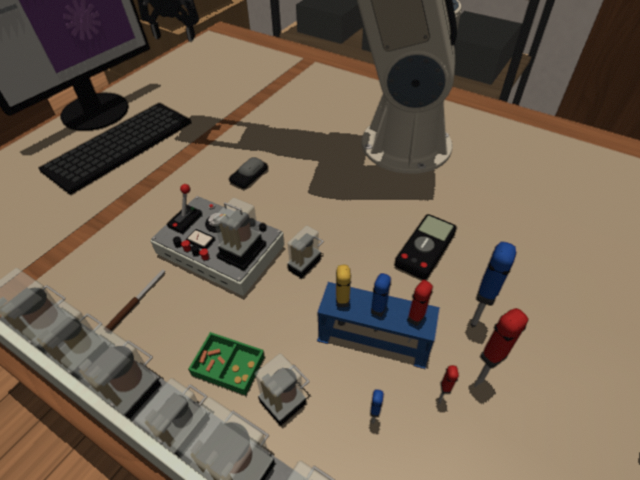

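View pics/wrist0.png

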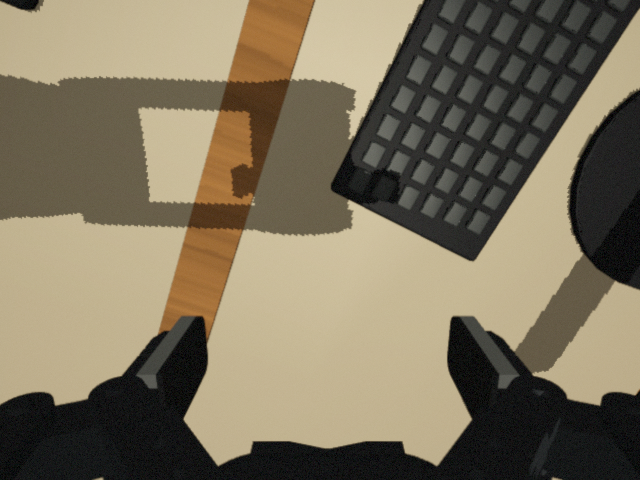

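The top view shows the rack with the red driver in its left hole (212,233). The test base is at right, with its lever ball at (463,236) and selector at (425,245). The larger and smaller red and blue drivers are decoys. Next I'll zoom in.

```bash
cat > h.py <<'E'
import numpy as np, cv2
from scipy.spatial.transform import Rotation as R
from rig import r, grab_frame, camera_params
def rot(s): return R.from_euler('xyz',s['tcp_rot']).as_matrix()
def K(p,h=480):
    f=h/2/np.tan(np.radians(p['vertical_fov']/2)); return f,p['cx'],p['cy'],p['k1']
def pose(name,s=None):
    p=camera_params(name)
    if name!='wrist': return p,np.array(p['pose'])
    T=np.eye(4);T[:3,:3]=rot(s);T[:3,3]=s['eef_pos'];return p,T@np.array(p['tool_from_camera'])
def ray(name,u,v,s=None):
    p,T=pose(name,s);f,cx,cy,k=K(p)
    d=np.array([(u-cx)/f,(v-cy)/f]);x=d.copy()
    for _ in range(20): x=d/(1+k*(x@x))
    w=T[:3,:3]@np.array([x[0],x[1],1]);return T[:3,3],w/np.linalg.norm(w)
def plane(name,u,v,z,s=None):
    o,d=ray(name,u,v,s);return o+d*(z-o[2])/d[2]
def proj(name,P,s=None):
    p,T=pose(name,s);f,cx,cy,k=K(p)
    q=T[:3,:3].T@(np.array(P)-T[:3,3]);x=q[:2]/q[2];x=x*(1+k*(x@x));return x*f+[cx,cy]
def tri(obs):
    A=np.zeros((3,3));b=np.zeros(3)
    for o,d in obs:
        M=np.eye(3)-np.outer(d,d);A+=M;b+=M@o
    P=np.linalg.solve(A,b);return P,[np.linalg.norm((np.eye(3)-np.outer(d,d))@(P-o)) for o,d in obs]
def save(name,fn,crop=None,sc=1,im=None):
    im=grab_frame(name) if im is None else im
    cv2.imwrite('pics/raw_'+fn,im[:,:,::-1])
    if crop: im=im[crop[1]:crop[3],crop[0]:crop[2]]
    cv2.imwrite('pics/'+fn,cv2.resize(im,None,fx=sc,fy=sc,interpolation=cv2.INTER_CUBIC)[:,:,::-1]);return im
E
python3 - <<'E'
import cv2
t=cv2.imread('pics/top0.png');s=cv2.imread('pics/scene0.png')
a=cv2.resize(t[180:290,340:490],None,fx=5,fy=5,interpolation=cv2.INTER_CUBIC);cv2.imwrite('pics/tb.png',a)
a=cv2.resize(t[190:280,190:310],None,fx=6,fy=6,interpolation=cv2.INTER_CUBIC);cv2.imwrite('pics/tr.png',a)
a=cv2.resize(s[170:310,140:300],None,fx=4,fy=4,interpolation=cv2.INTER_CUBIC);cv2.imwrite('pics/sb.png',a)
a=cv2.resize(s[250:380,310:450],None,fx=4,fy=4,interpolation=cv2.INTER_CUBIC);cv2.imwrite('pics/sr.png',a)
E
```

```text
(no output)
```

View pics/tb.png

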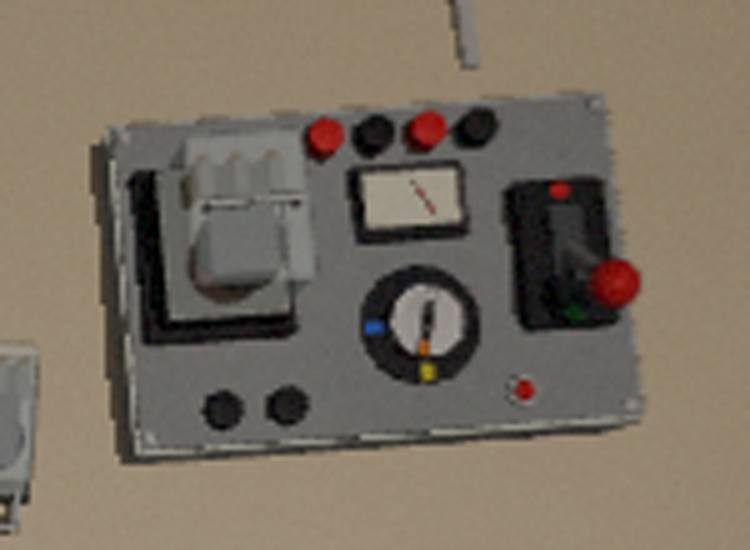

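View pics/tr.png

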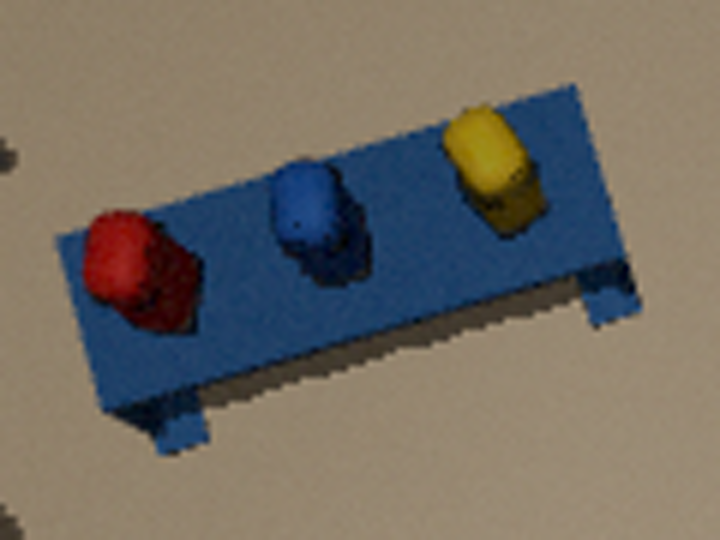

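View pics/sb.png

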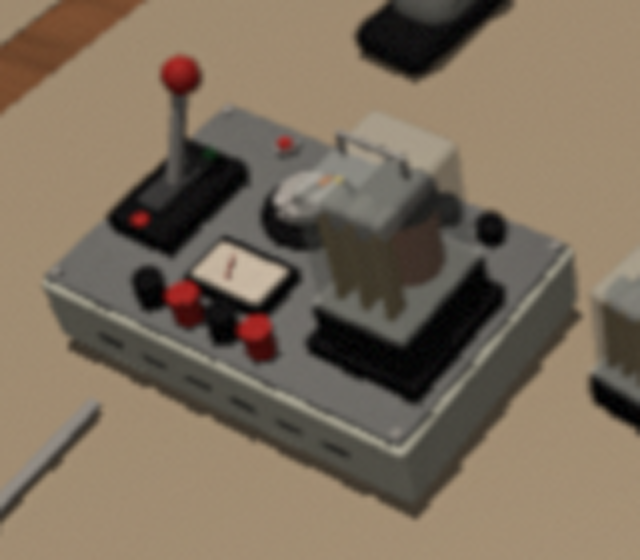

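View pics/sr.png

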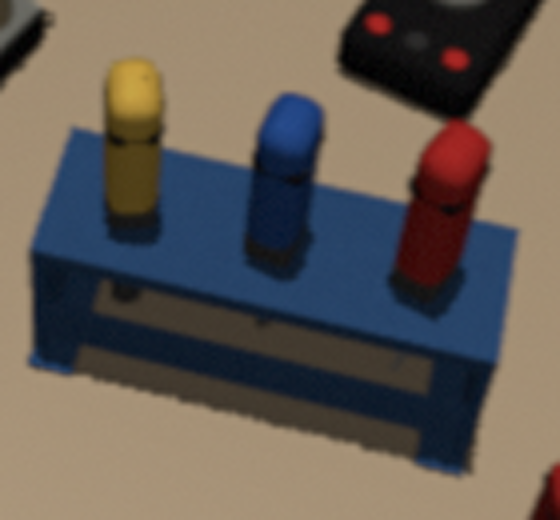

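These crops show the base with corners near crop (110,125),(600,95),(640,415),(135,450). The selector's orange pointer is at the yellow mark, the lever leans to green, and the rack corners are clear. Next I'll measure the points.

```bash
python3 - <<'E'
from h import *
t=cv2.imread('pics/top0.png');s=cv2.imread('pics/scene0.png')
T=lambda a,b:(340+a/5,180+b/5)
# base corners at z=55
c=[plane('top',*T(*q),55) for q in [(110,127),(603,96),(641,413),(137,448)]]
for q in c: print(q.round(1))
bl,br,fr,fl=c
print('sizes',*[np.linalg.norm(a-b).round(1) for a,b in [(bl,br),(br,fr),(fr,fl),(fl,bl)]])
y=(bl-br)+(fl-fr);yaw=np.arctan2(-y[0],y[1]);C=sum(c)/4
x=(bl-fl)+(br-fr);print('yaw',yaw,np.arctan2(x[1],x[0]),C)
def b2w(p):
    cc,ss=np.cos(yaw),np.sin(yaw);return np.array([C[0]+cc*p[0]-ss*p[1],C[1]+ss*p[0]+cc*p[1],p[2]])
print('sel',b2w((-28,-18,72)),proj('top',b2w((-28,-18,72))),proj('scene',b2w((-28,-18,72))))
print('rotor seen',plane('top',*T(428,320),72))
def red(im,box):
    a=im[box[1]:box[3],box[0]:box[2]];h=cv2.cvtColor(a,cv2.COLOR_BGR2HSV)
    m=(((h[...,0]<8)|(h[...,0]>172))&(h[...,1]>150)&(h[...,2]>60)).astype('uint8')
    n,l,st,ce=cv2.connectedComponentsWithStats(m);i=1+st[1:,4].argmax();return ce[i]+[box[0],box[1]],st[i]
k1,_=red(t,(450,225,475,245));k2,_=red(s,(178,180,192,195))
print(k1,k2,tri([ray('top',*k1),ray('scene',*k2)]),'pred',b2w((-29.7,-86,127)))
# rack
Q=lambda a,b:(190+a/6,190+b/6)
c=[plane('top',*Q(*q),90) for q in [(57,237),(575,85),(630,258),(106,408)]]
bl,br,fr,fl=c
for q in c: print(q.round(1))
print('sizes',*[np.linalg.norm(a-b).round(1) for a,b in [(bl,br),(br,fr),(fr,fl),(fl,bl)]])
y=(bl-br)+(fl-fr);ry=np.arctan2(-y[0],y[1]);D=sum(c)/4
print('rackyaw',ry,D)
Q2=lambda a,b:(310+a/4,250+b/4)
c2=[plane('scene',*Q2(*q),90) for q in [(495,358),(33,250),(75,128),(517,231)]]
for q in c2: print(q.round(1))
print('centre scene',sum(c2)/4)
for yy in (66,0,-66): print(D[0]-np.sin(ry)*yy,D[1]+np.cos(ry)*yy)
# handle top in both
print('htop',tri([ray('top',*Q(122,245)),ray('scene',*Q2(463,145))]))
E
```

```text
[640.9 -66.8  55. ]
[ 650.9 -301.    55. ]
[ 499.5 -308.    55. ]
[487.9 -73.8  55. ]
sizes 234.4 151.6 234.5 153.2
yaw 0.045960278673202244 0.04595620664838056 [ 569.77608032 -187.38304201   55.        ]
sel [ 542.63264177 -206.65046902   72.        ] [425.09376311 244.00466211] [215.44462346 217.7795403 ]
rotor seen [ 542.61927553 -207.81238025   72.        ]
[462.60273973 235.95890411] [184.76190476 188.19047619] (array([ 549.13428524, -273.3181792 ,  131.36198879]), [np.float64(1.0254652471853531), np.float64(1.0254652471852717)]) pred [ 544.05863573 -274.65676683  127.        ]
[584.  308.7  90. ]
[639.1 111.7  90. ]
[571.4  91.6  90. ]
[518.3 289.2  90. ]
sizes 204.5 70.6 204.5 68.6
rackyaw 0.26769555963482367 [578.19689405 200.31724182  90.        ]
[582.1 310.8  90. ]
[639.  117.5  90. ]
[572.4  98.4  90. ]
[518. 294.  90.]
centre scene [577.85398001 205.16702406  90.        ]
560.7392487118989 263.96652005506127
578.1968940511288 200.31724182498496
595.6545393903587 136.66796359490866
htop (array([561.0838199 , 266.11662119, 184.52838738]), [np.float64(4.216903111856398), np.float64(4.216903111856291)])
```

```bash
cat >> h.py <<'E'
def Rd(yaw):  # tool down, jaw (tool y) direction at world yaw
    y=np.array([np.cos(yaw),np.sin(yaw),0]);x=np.array([0,0,-1.]);return np.column_stack([x,y,np.cross(x,y)])
def go(P,Rt,s=None):
    s=s or r.sense();R0=rot(s);d=R0.T@(np.array(P)-s['eef_pos']);rv=np.degrees(R.from_matrix(R0.T@Rt).as_rotvec())
    print('shift',d.round(1),'turn',rv.round(2),'rows>=',max(np.linalg.norm(d)/62.5,np.linalg.norm(rv)/10.7).round(1));return d,rv
def st(s=None):
    s=s or r.sense();M=rot(s);print('t',round(s['clock'],2),'pos',s['eef_pos'].round(1),'down',M[:,0].round(3),'jawyaw',np.arctan2(M[1,1],M[0,1]).round(3),'F',s['contact_force'].round(1),'T',s['wrist_torque'].round(2),'open',round(float(s['opening']),3),'q6',s['qpos'][5].round(2));return s
E
python3 - <<'E'
from h import *
s=st();print(rot(s).round(3))
# view pose: above lever front
for yw in (0.046+np.pi/2,0.046-np.pi/2): go([490,-240,230],Rd(yw))
E
```

```text
t 0.15 pos [ 214.1 -586.8  194.6] down [-0.     0.001 -1.   ] jawyaw -1.221 F [-0.1 -0.2  0.5] T [ 0.05 -0.02  0.05] open 1.001 q6 -0.0
[[-0.     0.343 -0.939]
 [ 0.001 -0.939 -0.343]
 [-1.    -0.001 -0.   ]]
shift [ -35.1 -231.2 -378.1] turn [-1.6259e+02 -9.0000e-02  1.0000e-02] rows>= 15.2
shift [ -35.1 -231.2 -378.1] turn [1.741e+01 1.000e-02 6.000e-02] rows>= 7.1
```

```bash
python3 - <<'E'
from h import *
go([560,-230,260],Rd(0.046-np.pi/2))
E
```

```text
shift [ -65.1 -216.7 -447.2] turn [1.741e+01 1.000e-02 6.000e-02] rows>= 8.0
```

drive_tool:
  rows: [-65,-217,-447,17.4,0,0,0,-65,-217,-447,17.4,0,0,0,-65,-217,-447,17.4,0,0,0,-65,-217,-447,17.4,0,0,0,-65,-217,-447,17.4,0,0,0,-65,-217,-447,17.4,0,0,0,-65,-217,-447,17.4,0,0,0,-65,-217,-447,17.4,0,0,0,-65,-217,-447,17.4,0,0,0,-65,-217,-447,17.4,0,0,0]

```text
clock: 1.4
eef_pos: [559.3, -229.6, 259.4]
tcp_rot: [-0.649, 1.569, 2.54]
contact_force: [-0.5, 0.3, 0.1]
opening: 0.001
```

```bash
python3 - <<'E'
from h import *
s=st();save('wrist','w1.png')
print(proj('wrist',[542.6,-207,72],s))
E
```

```text
t 1.4 pos [ 559.3 -229.6  259.4] down [-0.001  0.001 -1.   ] jawyaw -1.524 F [-0.5  0.3  0.1] T [-0.    0.03 -0.05] open 0.001 q6 1.13
[302.00095482 223.11920966]
```

View pics/w1.png

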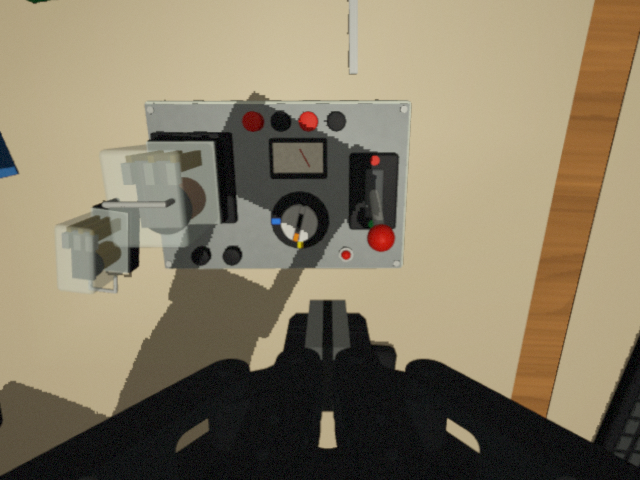

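The wrist view shows the whole panel: rotor near (300,220), lever ball at (381,238), relay at left. I'll refine from here.

```bash
cat > st1.json <<'E'
E
python3 - <<'E'
from h import *
s=r.sense()
im=cv2.imread('pics/raw_w1.png')
a=cv2.resize(im[170:270,250:420],None,fx=4.5,fy=4.5,interpolation=cv2.INTER_CUBIC);cv2.imwrite('pics/w1z.png',a)
g=cv2.cvtColor(im,cv2.COLOR_BGR2GRAY)
# black plate
m=(g[185:255,262:340]<45).astype('uint8')
c,_=cv2.findContours(m,cv2.RETR_EXTERNAL,cv2.CHAIN_APPROX_NONE)
c=max(c,key=cv2.contourArea);(e,ax,an)=cv2.fitEllipse(cv2.convexHull(c));print('plate',e[0]+262,e[1]+185,ax)
print('at z~60',plane('wrist',e[0]+262,e[1]+185,60,s),'72',plane('wrist',e[0]+262,e[1]+185,72,s))
h=cv2.cvtColor(im,cv2.COLOR_BGR2HSV)
m=(((h[...,0]<8)|(h[...,0]>172))&(h[...,1]>150)&(h[...,2]>60)).astype('uint8');m[:, :362]=0;m[:,400:]=0;m[:215]=0;m[258:]=0
n,l,stt,ce=cv2.connectedComponentsWithStats(m);i=1+stt[1:,4].argmax();print('ball',ce[i],stt[i]);k=ce[i]
print(plane('wrist',*k,127,s), tri([ray('wrist',*k,s),ray('top',462.6,235.96),ray('scene',184.76,188.19)]))
q=[plane('wrist',u,v,55,s) for u,v in [(146,102),(410,102),(403,268),(165,268)]]
for x in q: print(x.round(1))
print(sum(q)/4)
E
```

```text
plate 300.11580657958984 219.05115127563477 (55.57807922363281, 58.27318572998047)
at z~60 [ 543.10609079 -205.04022898   60.        ] 72 [ 545.91964449 -205.72094687   72.        ]
ball [380.68126095 237.25394046] [368 224  26  27 571]
[ 546.97428254 -272.80001123  127.        ] (array([ 548.95906318, -272.62258002,  132.09197557]), [np.float64(0.8284666846967603), np.float64(1.4092029572862401), np.float64(0.8113328510127839)])
[641.3 -66.5  55. ]
[ 652.1 -298.9   55. ]
[ 496.7 -308.3   55. ]
[486.  -72.2  55. ]
[ 569.03749278 -186.47414486   55.        ]
```

View pics/w1z.png

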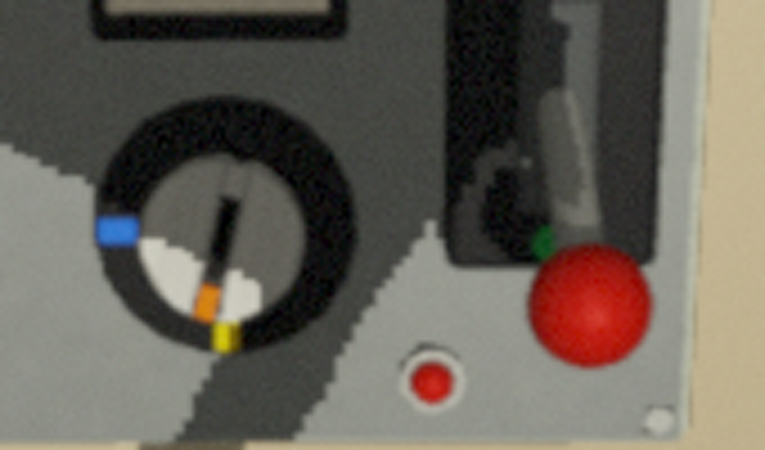

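The selector stands slightly clockwise of yellow, about 0.2 rad. The ball is at about (548,-272.7,128). Now I'll descend in front of the lever.

```bash
python3 - <<'E'
from h import *
Rt=Rd(0.046-np.pi/2)
go([503,-274.7,259],Rt);go([503,-274.7,118],Rt);go([588,-270.8,118],Rt)
E
```

```text
shift [ 0.4 41.9 57.8] turn [0.   0.08 0.06] rows>= 1.1
shift [141.4  42.   57.6] turn [0.   0.08 0.06] rows>= 2.5
shift [141.3  42.  -27.5] turn [0.   0.08 0.06] rows>= 2.4
```

drive_tool:
  rows: [0,42,57.7,0,0,0,0,0,42,57.7,0,0,0,0,70,42,57.7,0,0,0,0,141,42,57.7,0,0,0,0,141,42,57.7,0,0,0,0,141,42,57.7,0,0,0,0]

```text
clock: 2.2
eef_pos: [502.6, -275.1, 118.5]
tcp_rot: [-0.617, 1.568, 2.569]
contact_force: [-0.4, 0.1, 0.7]
opening: -0.003
```

drive_tool:
  rows: [0,0,-15,0,0,0,0,0,0,-25,0,0,0,0,0,0,-35,0,0,0,0,0,0,-45,0,0,0,0,0,0,-55,0,0,0,0,0,0,-65,0,0,0,0,0,0,-73,0,0,0,0,0,0,-79,0,0,0,0,0,0,-79,0,0,0,0]

```text
clock: 3.32
eef_pos: [581.9, -271.5, 118.3]
tcp_rot: [-0.607, 1.568, 2.58]
contact_force: [-0.4, -0.1, -0.2]
opening: 0.001
```

```bash
python3 - <<'E'
from h import *
s=st();save('wrist','w2.png')
E
```

```text
t 3.33 pos [ 581.9 -271.5  118.3] down [-0.002  0.002 -1.   ] jawyaw -1.525 F [-0.4 -0.1 -0.2] T [-0.    0.01 -0.03] open 0.001 q6 1.09
```

View pics/w2.png

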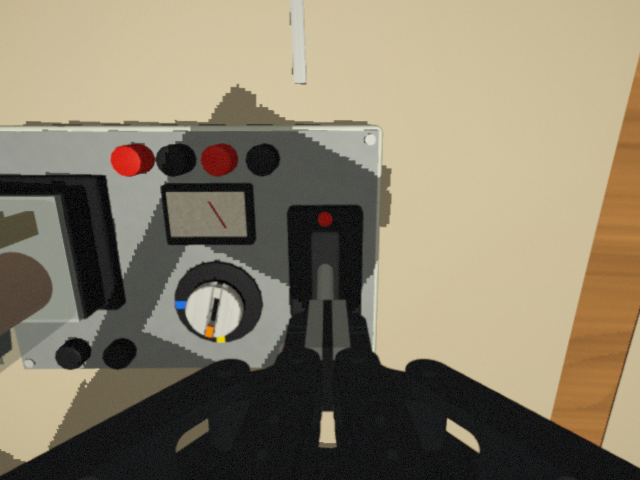

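```bash
python3 - <<'E'
from h import *
save('scene','s2.png',(140,140,300,300),4)
s=r.sense();print(proj('wrist',[604,-270,127],s),proj('wrist',[549,-272.7,129],s),proj('wrist',s['eef_pos'],s))
E
```

```text
[326.77509074 243.66331185] [327.32290897 357.67586632] [327.82906498 284.65118387]
```

View pics/s2.png

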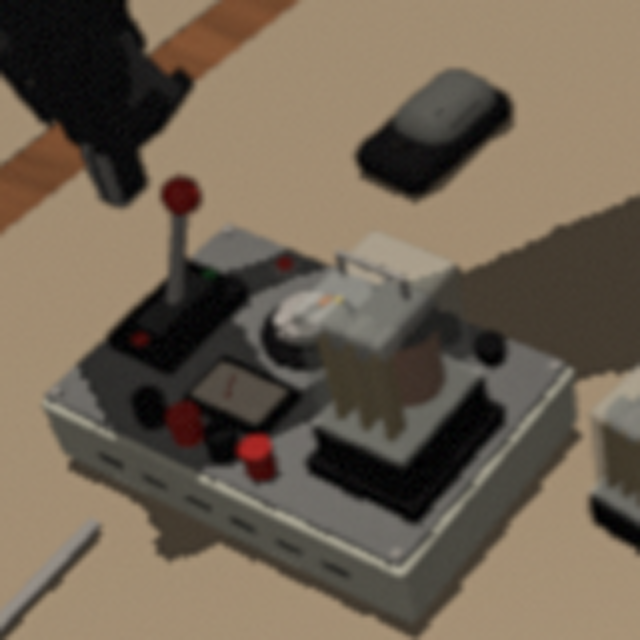

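```bash
python3 - <<'E'
from h import *
s=r.sense();o=np.array([140,140])
print('tcp',(proj('scene',s['eef_pos'])-o)*4,'ball',(proj('scene',[549,-272.7,129])-o)*4,'start',(proj('scene',[502.6,-275,118.5])-o)*4)
print(s['eef_pos'])
save('top','t2.png',(340,180,490,290),5)
E
```

```text
tcp [142.64572137 247.64755912] ball [179.12493128 195.99271974] start [239.33049387 160.32087106]
[ 581.31180487 -271.49173391  118.23790774]
```

View pics/t2.png

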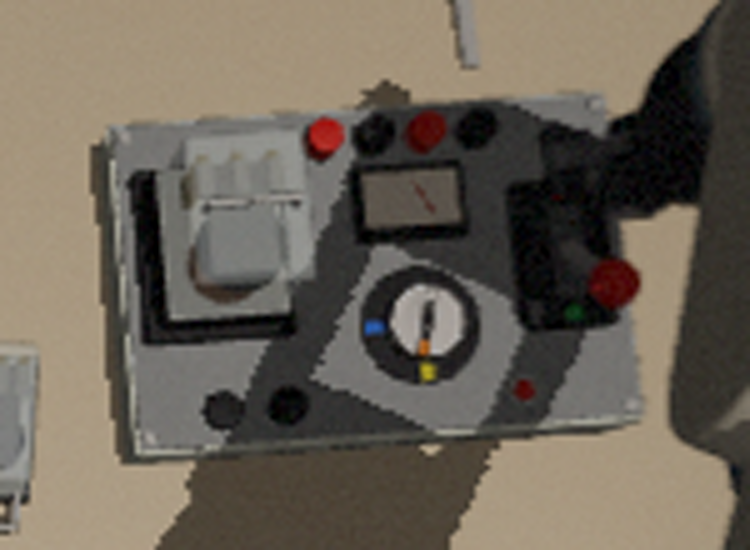

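```bash
python3 - <<'E'
from h import *
print(tri([ray('scene',140+120/4,140+203/4),ray('top',340+618/5,180+137/5)]))
print(tri([ray('scene',140+120/4,140+203/4),ray('top',340+610/5,180+190/5)]))
s=r.sense();print(proj('top',s['eef_pos']), (proj('top',s['eef_pos'])-[340,180])*5)
print(s['qpos'],s['eef_pos'])
# wrist picture consistency: panel corner back-right seen (381,127), front-left(24,368)
print(plane('wrist',381,127,55,s),plane('wrist',24,368,55,s))
E
```

```text
(array([ 599.70431035, -261.49795279,  170.44830798]), [np.float64(7.0128624286559695), np.float64(7.012862428655972)])
(array([ 585.77935808, -269.34269341,  153.59516964]), [np.float64(1.23293647613996), np.float64(1.2329364761399466)])
[458.48977676 222.96078492] [592.44888378 214.80392459]
[-4.39550118e-01  4.57091743e-01  1.65975895e+00  3.59018694e-04
  1.02795704e+00  1.08597052e+00] [ 581.25086789 -271.53596645  118.28819585]
[ 652.9584423  -298.60823266   55.        ] [486.20102949 -71.15654883  55.        ]
```

```bash
python3 - <<'E'
from h import *
s=r.sense();M=rot(s)
for tz in (-11,0,11):
  for v in (300,):
    o,d=ray('wrist',328,v,s);o=M.T@(o-s['eef_pos']);d=M.T@d
    print(tz,(o+d*(tz-o[2])/d[2]).round(1))
for z in range(118,175,8): 
    P=[s['eef_pos'][0],s['eef_pos'][1],z]; print(z,((proj('scene',P)-140)*4).round(),((proj('top',P)-[340,180])*5).round())
save('scene','s3.png',(140,100,220,220),5)
E
```

```text
-11 [-41.9  -0.1 -11. ]
0 [-17.4   0.    0. ]
11 [ 7.   0.1 11. ]
118 [143. 248.] [592. 215.]
126 [139. 237.] [598. 211.]
134 [135. 225.] [604. 208.]
142 [131. 214.] [610. 204.]
150 [127. 202.] [616. 200.]
158 [124. 190.] [622. 196.]
166 [120. 178.] [628. 192.]
174 [115. 166.] [634. 188.]
```

View pics/s3.png

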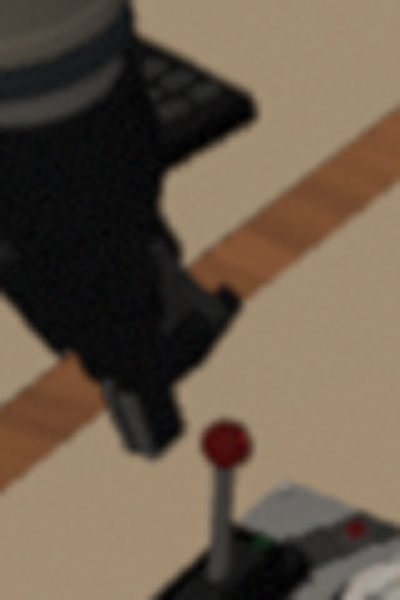

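```bash
python3 - <<'E'
from h import *
s=r.sense();M=rot(s)
P,e=tri([ray('wrist',328,300,s),ray('scene',170.4,191.6)]);print(P,e,M.T@(P-s['eef_pos']))
im=cv2.imread('pics/raw_w2.png');cv2.imwrite('pics/w2z.png',cv2.resize(im[250:400,240:420],None,fx=4,fy=4))
E
```

```text
[ 586.77970721 -271.08867316  150.49727865] [np.float64(1.078704210048947), np.float64(1.0787042100487694)] [-32.21680947  -0.28941516  -5.50529504]
```

View pics/w2z.png

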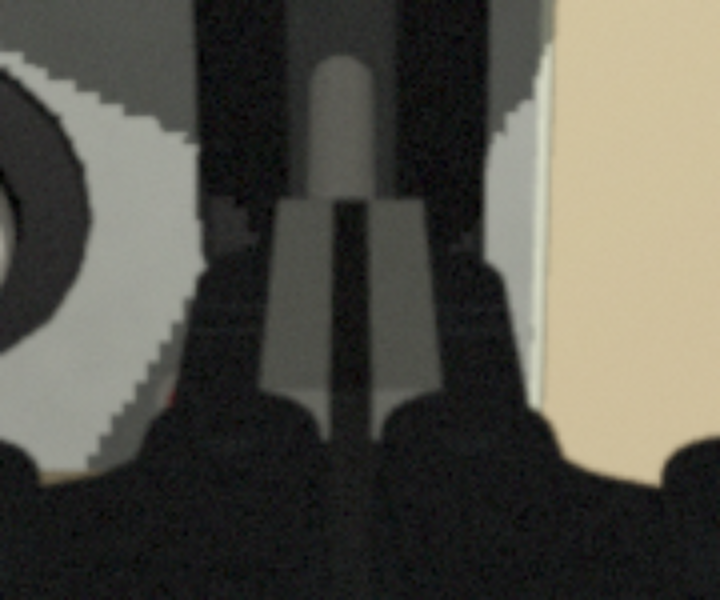

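Reported TCP and visible fingertips disagree. Two views put the closed finger ends about 32 mm short of the TCP (z≈150, not 118). That explains why the fingers passed over the ball without force. I'll go back, lower by 30 mm and check before pushing.

drive_tool:
  rows: [0,0,50,0,0,0,0,0,0,80,0,0,0,0,0,0,80,0,0,0,0,15,0,80,0,0,0,0,30,0,80,0,0,0,0,30,0,80,0,0,0,0]

```text
clock: 4.28
eef_pos: [500.5, -274.3, 86.4]
tcp_rot: [-0.575, 1.564, 2.612]
contact_force: [-0.5, 0.3, -0.3]
opening: 0.005
```

```bash
python3 - <<'E'
from h import *
s=st();save('scene','s4.png',(140,100,240,220),5);save('wrist','w4.png')
E
```

```text
t 4.28 pos [ 500.5 -274.3   86.4] down [-0.006  0.003 -1.   ] jawyaw -1.525 F [-0.5  0.3 -0.3] T [-0.03  0.04 -0.02] open 0.005 q6 1.02
```

View pics/s4.png

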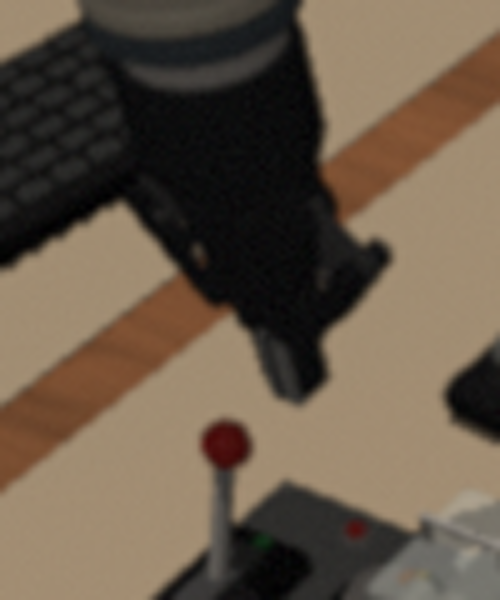

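View pics/w4.png

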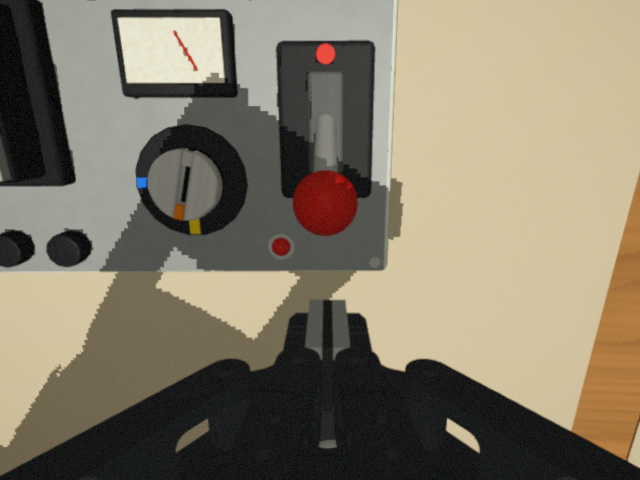

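```bash
python3 - <<'E'
from h import *
s=r.sense();M=rot(s)
P,e=tri([ray('wrist',328,300,s),ray('scene',199.6,180.6)]);print('tip',P,e,M.T@(P-s['eef_pos']))
b=(140+226/5,100+445/5)
print('ball',tri([ray('wrist',325,202,s),ray('scene',*b)]))
print(tri([ray('top',340+614/5,180+283/5),ray('scene',*b)]))
E
```

```text
tip [ 505.81702258 -274.2368872   118.39198397] [np.float64(1.473536859315031), np.float64(1.473536859315)] [-30.55616868  -0.50814582  -4.37962353]
ball (array([ 548.57308838, -271.778587  ,  129.13812008]), [np.float64(0.06565290018287745), np.float64(0.06565290018309143)])
(array([ 548.10926906, -274.5561796 ,  127.80677701]), [np.float64(1.333349376572986), np.float64(1.3333493765728694)])
```

The fingertips are confirmed at z≈118 and the ball centre at z≈128. Now I'll push.

drive_tool:
  rows: [0,0,-20,0,0,0,0,0,0,-30,0,0,0,0,0,0,-40,0,0,0,0,0,0,-50,0,0,0,0,0,0,-60,0,0,0,0,0,0,-70,0,0,0,0,0,0,-78,0,0,0,0,0,0,-82,0,0,0,0,0,0,-82,0,0,0,0]

```text
clock: 5.5
eef_pos: [581.7, -271.0, 86.9]
tcp_rot: [-0.408, 1.563, 2.779]
contact_force: [-7.9, -0.5, 0.1]
opening: 0.001
```

```bash
python3 - <<'E'
from h import *
s=st();save('wrist','w5.png')
E
```

```text
t 5.5 pos [ 581.7 -271.    86.9] down [-0.007  0.003 -1.   ] jawyaw -1.525 F [-7.9 -0.5  0.1] T [-0.17  1.15  0.04] open 0.001 q6 1.09
```

View pics/w5.png

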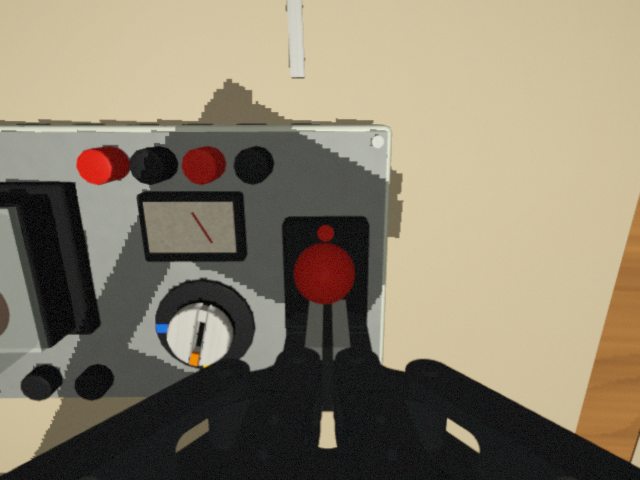

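drive_tool:
  rows: [0,0,-3,0,0,0,0,0,0,-4,0,0,0,0]

```text
clock: 5.8
eef_pos: [581.9, -270.9, 86.7]
tcp_rot: [-0.285, 1.556, 2.903]
contact_force: [-18.0, -2.2, 10.5]
opening: -0.004
```

```bash
python3 - <<'E'
from h import *
s=st();save('wrist','w6.png')
im=cv2.imread('pics/raw_w6.png');h=cv2.cvtColor(im,cv2.COLOR_BGR2HSV)
m=(((h[...,0]<8)|(h[...,0]>172))&(h[...,1]>150)&(h[...,2]>60)).astype('uint8')
n,l,stt,ce=cv2.connectedComponentsWithStats(m)
for i in range(1,n):
  if stt[i,4]>800: print(ce[i],stt[i],plane('wrist',*ce[i],127.5,s))
E
```

```text
t 5.8 pos [ 581.9 -270.9   86.7] down [-0.014  0.004 -1.   ] jawyaw -1.525 F [-18.   -2.2  10.5] T [-0.38  3.07  0.03] open -0.004 q6 1.09
[102.11139402 164.70655633] [  76  146   54   39 1571] [ 638.51321562 -193.68947592  127.5       ]
[203.16061776 164.73127413] [ 182  146   44   39 1295] [ 640.11211774 -226.93592084  127.5       ]
[324.08161192 274.59295632] [ 294  244   61   62 2953] [ 602.97434539 -268.61951894  127.5       ]
```

Force rose to 18 N with the ball not moving, so the lever is at the off stop. Ball x≈603 matches the base geometry. Next I'll retract, raise and go over the rack, turning a half turn so the later selector turn stays in joint range.

drive_tool:
  rows: [0,0,15,0,0,0,0,0,0,25,0,0,0,0,-60,0,25,0,0,0,20,-120,0,25,0,0,0,50,-155,0,25,0,0,0,50,-155,0,25,0,0,0,50]

```text
clock: 6.6
eef_pos: [561.1, -273.5, 245.9]
tcp_rot: [-0.125, 1.563, 3.063]
contact_force: [-0.1, 0.4, -0.3]
opening: 0.5
```

```bash
python3 - <<'E'
from h import *
s=st();save('top','t7.png',(340,180,490,290),5)
go([535,265,240],Rd(1.57))
E
```

```text
t 6.6 pos [ 561.1 -273.5  245.9] down [-0.008  0.001 -1.   ] jawyaw -1.525 F [-0.1  0.4 -0.3] T [-0.   -0.03 -0.09] open 0.5 q6 1.07
shift [ 4.900e+00 -5.385e+02  1.000e-01] turn [-177.32   -0.21    0.98] rows>= 16.6
```

View pics/t7.png

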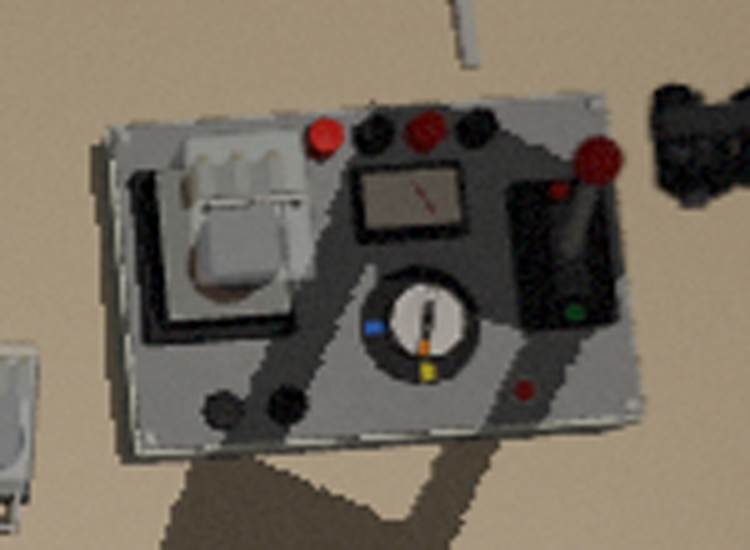

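The lever stays over at the red dot. Moving to the rack.

drive_tool:
  rows: [5,-60,0,-10,0,0,50,5,-120,0,-20,0,0,50,5,-180,0,-30,0,0,50,5,-240,0,-40,0,0,50,5,-300,0,-50,0,0,50,5,-360,0,-60,0,0,50,5,-420,0,-70,0,0,50,5,-480,0,-80,0,0,50,5,-538,0,-90,0,0,50,5,-538,0,-100,0,0,50]

```text
clock: 7.9
eef_pos: [533.8, 268.1, 237.9]
tcp_rot: [-1.976, 1.557, 2.967]
contact_force: [1.0, -0.9, -0.8]
opening: 0.497
```

```bash
python3 - <<'E'
from h import *
s=st()
go([535,265,240],Rd(1.57));go([560,265,240],Rd(1.57))
E
```

```text
t 7.9 pos [533.8 268.1 237.9] down [-0.013  0.002 -1.   ] jawyaw 0.23 F [ 1.  -0.9 -0.8] T [-0.05  0.05 -0.  ] open 0.497 q6 0.22
shift [-2.1  0.4  3.3] turn [-76.76  -0.73   0.39] rows>= 7.2
shift [-2.4 24.8  9. ] turn [-76.76  -0.73   0.39] rows>= 7.2
```

```bash
python3 - <<'E'
from h import *
s=st();save('wrist','w8.png')
E
```

```text
t 7.9 pos [533.8 268.1 237.9] down [-0.013  0.002 -1.   ] jawyaw 0.23 F [ 1.  -0.9 -0.8] T [-0.05  0.05 -0.  ] open 0.497 q6 0.22
```

View pics/w8.png

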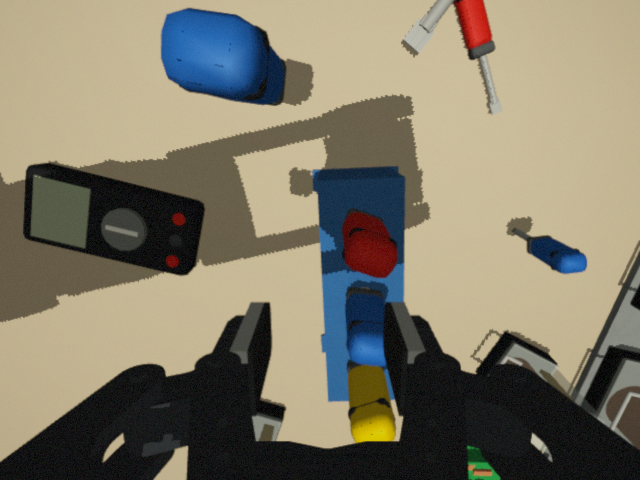

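```bash
python3 - <<'E'
import cv2
im=cv2.imread('pics/raw_w8.png')
a=cv2.convertScaleAbs(im[150:390,300:440],alpha=2.2,beta=10)
cv2.imwrite('pics/w8z.png',cv2.resize(a[40:150],None,fx=5,fy=5,interpolation=cv2.INTER_CUBIC))
E
```

```text
(no output)
```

View pics/w8z.png

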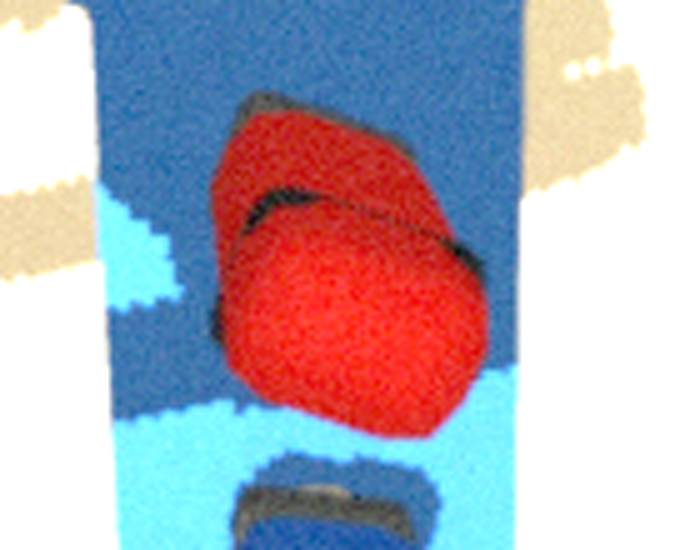

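The red handle cap's long axis is tilted about 16° in the picture, so its world yaw is about -0.06 and the jaws should go to yaw about 1.51.

```bash
python3 - <<'E'
from h import *
go([556,265,240],Rd(1.51))
E
```

```text
shift [-2.4 21.1  6.5] turn [-72.89  -0.68   0.47] rows>= 6.8
```

drive_tool:
  rows: [-2.4,21.1,6.5,-72.9,-0.7,0.5,50,-2.4,21.1,6.5,-72.9,-0.7,0.5,50,-2.4,21.1,6.5,-72.9,-0.7,0.5,50,-2.4,21.1,6.5,-72.9,-0.7,0.5,50,-2.4,21.1,6.5,-72.9,-0.7,0.5,50,-2.4,21.1,6.5,-72.9,-0.7,0.5,50,-2.4,21.1,6.5,-72.9,-0.7,0.5,50,-2.4,21.1,6.5,-72.9,-0.7,0.5,50]

```text
clock: 8.95
eef_pos: [555.4, 264.2, 238.7]
tcp_rot: [-2.724, 1.57, -2.788]
contact_force: [0.1, 0.2, 0.7]
opening: 0.501
```

```bash
python3 - <<'E'
from h import *
s=st();save('wrist','w9.png')
im=cv2.imread('pics/raw_w9.png')
u,v=proj('wrist',[561,265,160],s);u=int(u);v=int(v);print(u,v)
a=cv2.convertScaleAbs(im[max(v-75,0):v+75,u-90:u+90],alpha=2,beta=10)
cv2.imwrite('pics/w9z.png',cv2.resize(a,None,fx=4,fy=4,interpolation=cv2.INTER_CUBIC))
E
```

```text
t 8.95 pos [555.4 264.2 238.7] down [-0.001 -0.    -1.   ] jawyaw 1.506 F [0.1 0.2 0.7] T [ 0.01 -0.01  0.03] open 0.501 q6 -1.06
328 248
```

View pics/w9.png

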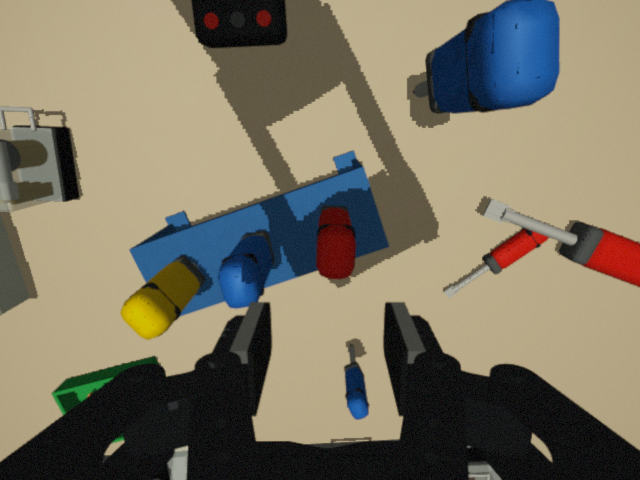

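View pics/w9z.png

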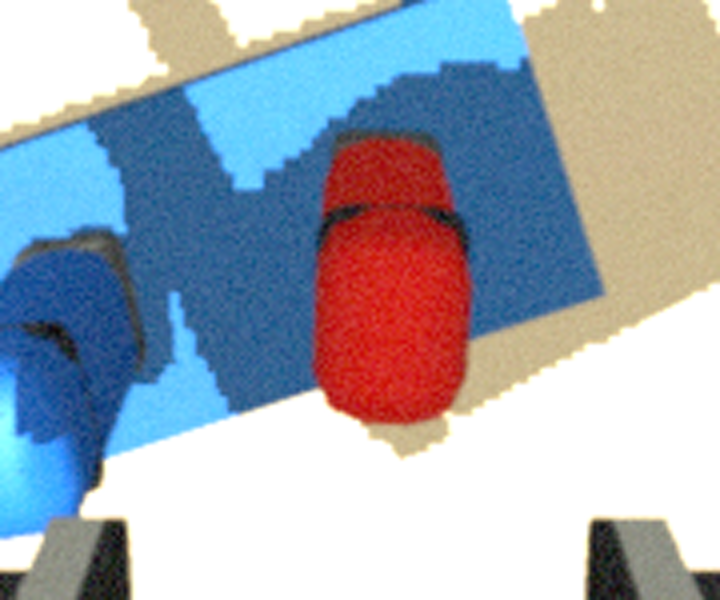

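```bash
python3 - <<'E'
from h import *
s=r.sense()
for z in (165,172,180): print(z,plane('wrist',238+393/4,173+313/4,z,s))
print('shoulder',plane('wrist',238+386/4,173+135/4,90,s),'expect +16 ->centre')
# rack outer corners at z=90: (362,165)?,(387,245),(131,249)
for q in [(387.5,246),(362,165.5),(131,249)]: print(plane('wrist',*q,90,s))
E
```

```text
165 [562.09523874 269.90701915 165.        ]
172 [559.89382524 269.90356109 172.        ]
180 [557.3779241  269.89960903 180.        ]
shoulder [547.71584065 270.82545282  90.        ] expect +16 ->centre
[583.93761938 312.99594114  90.        ]
[516.17887945 294.54131668  90.        ]
[572.27271915  98.71537565  90.        ]
```

The handle is aligned with the jaws and centred at about (562, 269.7). Descending with jaws at 50%.

```bash
python3 - <<'E'
from h import *
go([562,269.7,110],Rd(1.506))
E
```

```text
shift [128.9   5.8   6.2] turn [-0.1  -0.05  0.02] rows>= 2.1
```

drive_tool:
  rows: [0,5.8,6.2,0,0,0,50,0,5.8,6.2,0,0,0,50,40,5.8,6.2,0,0,0,50,80,5.8,6.2,0,0,0,50,110,5.8,6.2,0,0,0,50,129,5.8,6.2,0,0,0,50,129,5.8,6.2,0,0,0,50]

```text
clock: 9.88
eef_pos: [561.3, 269.4, 108.8]
tcp_rot: [-2.663, 1.568, -2.73]
contact_force: [-0.2, -0.1, -0.2]
opening: 0.497
```

```bash
python3 - <<'E'
from h import *
s=st();save('wrist','w10.png');save('scene','s10.png',(340,200,500,320),5)
E
```

```text
t 9.88 pos [561.3 269.4 108.8] down [-0.003 -0.001 -1.   ] jawyaw 1.504 F [-0.2 -0.1 -0.2] T [ 0.02 -0.04  0.  ] open 0.497 q6 -1.06
```

View pics/w10.png

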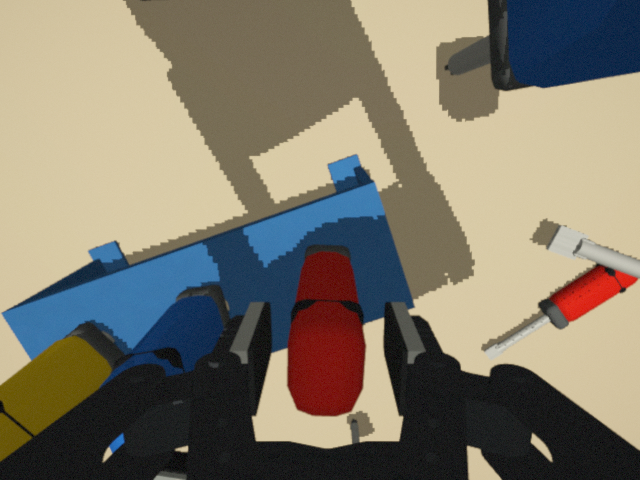

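View pics/s10.png

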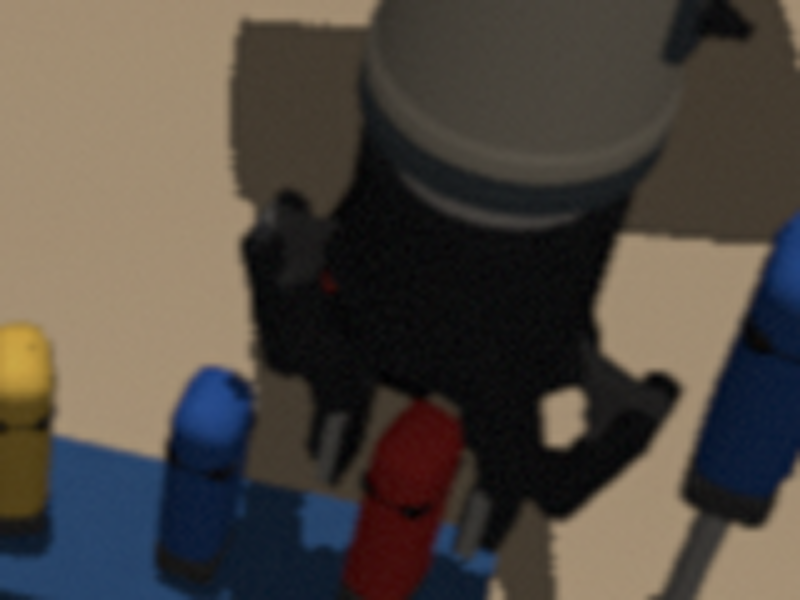

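The handle is centred between the jaws, with the ring groove at fingertip level. I'll lower 5 mm and close.

drive_tool:
  rows: [5,0,0,0,0,0,50,5,0,0,0,0,0,15,5,0,0,0,0,0,15,5,0,0,0,0,0,15,5,0,0,0,0,0,15,5,0,0,0,0,0,15]
  newtons: 70

```text
clock: 10.72
eef_pos: [563.0, 270.2, 106.4]
tcp_rot: [0.629, 1.57, 0.562]
contact_force: [-0.7, -0.4, 5.1]
opening: 0.269
```

```bash
python3 - <<'E'
from h import *
s=st()
E
```

```text
t 10.72 pos [563.  270.2 106.4] down [ 0.001  0.001 -1.   ] jawyaw 1.504 F [-0.7 -0.4  5.1] T [0.06 0.22 0.04] open 0.269 q6 -1.06
```

Gripped at about 23 mm. Lifting straight up.

drive_tool:
  rows: [-15,0,0,0,0,0,5,-40,0,0,0,0,0,5,-70,0,0,0,0,0,5,-100,0,0,0,0,0,5,-130,0,0,0,0,0,5,-155,0,0,0,0,0,5,-155,0,0,0,0,0,5]

```text
clock: 11.6
eef_pos: [563.9, 270.6, 263.9]
tcp_rot: [0.527, 1.566, 0.46]
contact_force: [-0.5, -0.0, -1.6]
opening: 0.271
```

```bash
python3 - <<'E'
from h import *
s=st();save('wrist','w11.png');save('scene','s11.png',(340,130,480,320),4);save('top','t11.png',(150,170,310,290),5)
E
```

```text
t 11.6 pos [563.9 270.6 263.9] down [ 0.005  0.002 -1.   ] jawyaw 1.504 F [-0.5 -0.  -1.6] T [ 0.02 -0.   -0.04] open 0.271 q6 -1.06
```

View pics/w11.png

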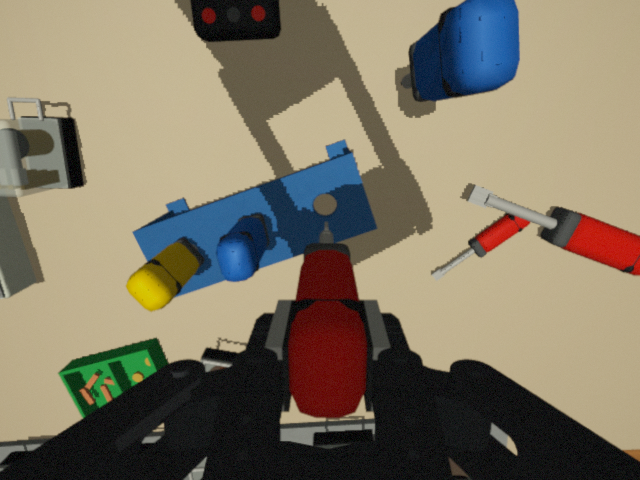

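View pics/s11.png

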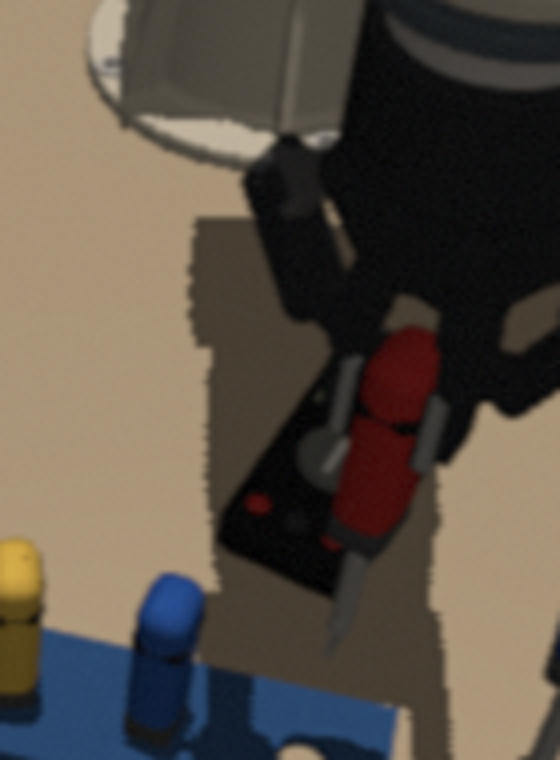

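The driver is in hand and vertical. The tip is near wrist (326,225), and the empty hole is visible at (325,205). Next I'll measure both.

```bash
python3 - <<'E'
from h import *
s=r.sense();M=rot(s)
im=cv2.imread('pics/raw_w11.png')
cv2.imwrite('pics/w11z.png',cv2.resize(cv2.convertScaleAbs(im[180:280,270:390],alpha=1.8),None,fx=6,fy=6,interpolation=cv2.INTER_CUBIC))
im=cv2.imread('pics/raw_s11.png')
cv2.imwrite('pics/s11z.png',cv2.resize(cv2.convertScaleAbs(im[250:310,390:470],alpha=1.8),None,fx=8,fy=8,interpolation=cv2.INTER_CUBIC))
E
```

```text
(no output)
```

View pics/w11z.png

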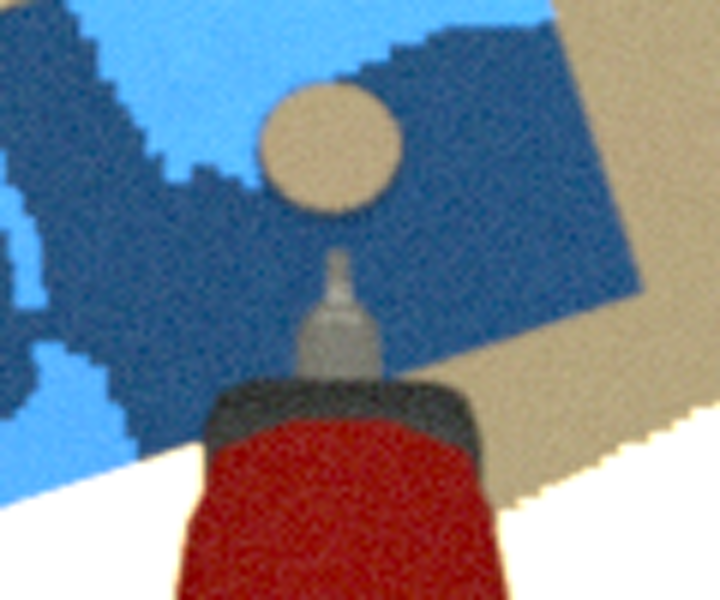

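View pics/s11z.png

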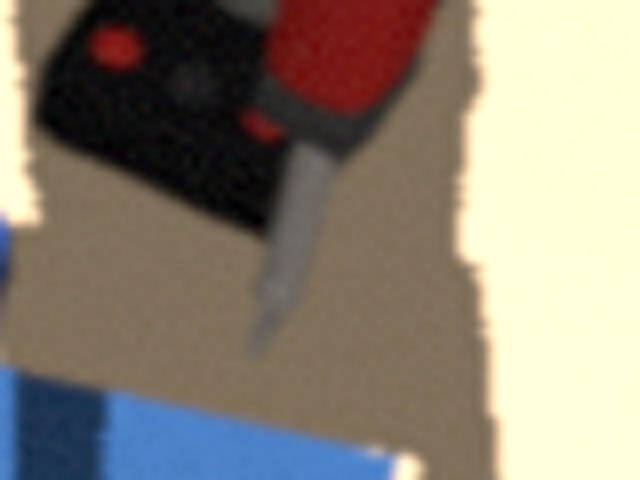

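```bash
python3 - <<'E'
from h import *
s=r.sense();M=rot(s)
P,e=tri([ray('wrist',326.3,221.7,s),ray('scene',422.1,294)]);print('tip',P,e,'tool',M.T@(P-s['eef_pos']))
for tz in (-7,0):
    o,d=ray('wrist',326.3,221.7,s);o=M.T@(o-s['eef_pos']);d=M.T@d
    print(tz,(o+d*(tz-o[2])/d[2]).round(1))
# ray at tool x=91.4-ish
print((o+d*(91.4-o[0])/d[0]).round(2))
# shank mid at (338,340)
print('hole',plane('wrist',270+331/6,180+148/6,90,s))
E
```

```text
tip [555.77179262 268.24541582 157.32764176] [np.float64(1.4514367814547646), np.float64(1.4514367814547562)] tool [102.90006169  -1.93239732  -6.18754204]
-7 [100.8  -0.5  -7. ]
0 [130.3  -0.6   0. ]
[91.4  -0.47 -9.23]
hole [556.27287866 268.41443375  90.        ]
```

```bash
python3 - <<'E'
from h import *
s=r.sense()
go([560,265,318],Rd(1.43));go([520,-206,318],Rd(1.43));
E
```

```text
shift [-57.8  -4.9  -1.9] turn [ 4.24 -0.04  0.01] rows>= 0.9
shift [ -57.7 -477.5  -10.3] turn [ 4.24 -0.04  0.01] rows>= 7.7
```

```bash
python3 - <<'E'
from h import *
s=r.sense()
go([580,-206,320],Rd(1.43));go([580,-206,235],Rd(1.43));
E
```

```text
shift [ -59.7 -473.5   49.6] turn [ 4.24 -0.04  0.01] rows>= 7.7
shift [  25.3 -473.5   49.6] turn [ 4.24 -0.04  0.01] rows>= 7.6
```

drive_tool:
  rows: [-55,-20,2,0,0,0,5,-60,-75,7,0,0,0,5,-60,-130,12,1,0,0,5,-60,-185,18,2,0,0,5,-60,-240,24,3,0,0,5,-60,-295,30,4.2,0,0,5,-60,-350,36,4.2,0,0,5,-60,-410,42,4.2,0,0,5,-60,-473,49,4.2,0,0,5,-60,-473,49,4.2,0,0,5]

```text
clock: 13.0
eef_pos: [578.5, -209.4, 318.2]
tcp_rot: [-2.875, 1.567, -3.02]
contact_force: [-0.2, 0.6, -3.0]
opening: 0.271
```

drive_tool:
  rows: [40,0,0,0,0,0,5,80,0,0,0,0,0,5,84,0,0,0,0,0,5,84,0,0,0,0,0,5]

```text
clock: 13.5
eef_pos: [578.5, -209.0, 234.7]
tcp_rot: [-2.943, 1.567, -3.087]
contact_force: [-0.1, -0.4, -0.8]
opening: 0.27
```

```bash
python3 - <<'E'
from h import *
s=st();save('wrist','w12.png')
im=cv2.imread('pics/raw_w12.png')
cv2.imwrite('pics/w12z.png',cv2.resize(cv2.convertScaleAbs(im[100:300,230:430],alpha=1.5),None,fx=4,fy=4,interpolation=cv2.INTER_CUBIC)[:600])
E
```

```text
t 13.5 pos [ 578.5 -209.   234.7] down [-0.004 -0.    -1.   ] jawyaw 1.427 F [-0.1 -0.4 -0.8] T [-0.02 -0.04  0.  ] open 0.27 q6 -1.77
```

View pics/w12.png

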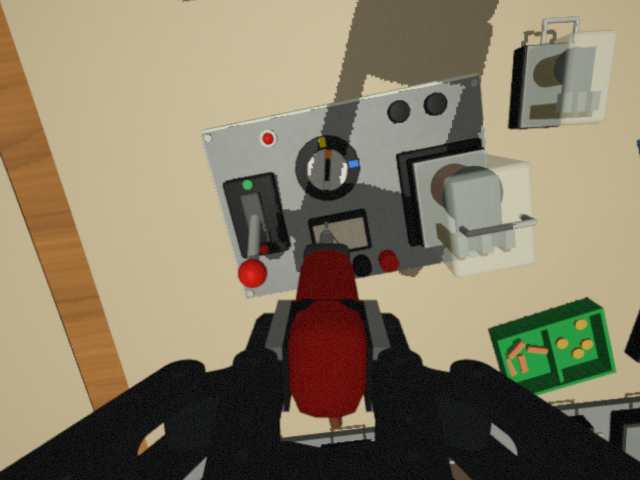

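View pics/w12z.png

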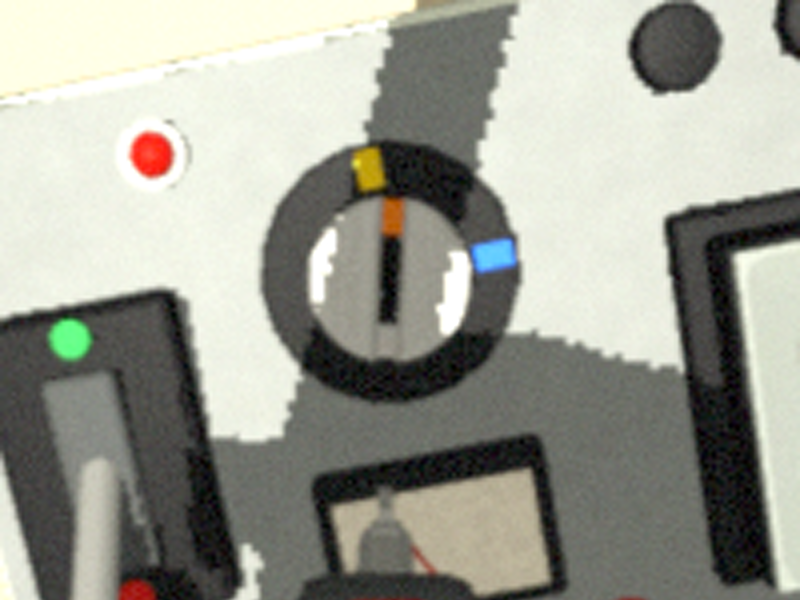

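The slot, rotor and blade are all visible: rotor centre ≈ (327.4,170), blade tip ≈ (326,223). Computing alignment.

```bash
python3 - <<'E'
from h import *
s=r.sense();M=rot(s);f=lambda a,b:(230+a/4,100+b/4)
C=plane('wrist',*f(390,280),72,s);print('rotor',C,'tool',M.T@(C-s['eef_pos']))
a=plane('wrist',*f(393.5,215),72,s);b=plane('wrist',*f(387,355),72,s);d=b-a;print('slot yaw',np.arctan2(d[1],d[0]), 'mid',(a+b)/2)
# black floor part
a=plane('wrist',*f(391.5,240),66,s);b=plane('wrist',*f(386.5,322),66,s);d=b-a;print('slot yaw',np.arctan2(d[1],d[0]))
o,dd=ray('wrist',*f(386,490),s);o=M.T@(o-s['eef_pos']);dd=M.T@dd
for x in (88,91.4,94,97,100): print((o+dd*(x-o[0])/dd[0]).round(2))
# yellow and blue marks
for n,q in (('yel',(369,170)),('blue',(494,255))):
    p=plane('wrist',*f(*q),60,s)-plane('wrist',*f(391,272),60,s);print(n,np.arctan2(p[1],p[0]))
print('orange',np.arctan2(*( (plane('wrist',*f(393.5,215),72,s)-C)[[1,0]])))
E
```

```text
rotor [ 543.15418942 -203.92762301   72.        ] tool [163.64569965   0.29584831 -36.02094744]
slot yaw -0.19128881443016252 mid [ 544.3501105  -204.05757806   72.        ]
slot yaw -0.20622287600367076
[88.   -0.35 -9.5 ]
[91.4  -0.36 -8.68]
[94.   -0.37 -8.06]
[97.   -0.38 -7.34]
[100.    -0.38  -6.63]
yel -3.0705458579016214
blue 1.5875892792382658
orange 2.9427227301311216
```

drive_tool:
  rows: [0,0.7,-20,2.9,0,0,5,0,0.7,-34.8,2.9,0,0,5,25,0.7,-34.8,2.9,0,0,5,48,0.7,-34.8,2.9,0,0,5,48,0.7,-34.8,2.9,0,0,5,48,0.7,-34.8,2.9,0,0,5]

```text
clock: 14.3
eef_pos: [545.3, -203.9, 189.1]
tcp_rot: [-1.526, 1.569, -1.72]
contact_force: [0.1, 0.2, -0.7]
opening: 0.271
```

```bash
python3 - <<'E'
from h import *
s=st();save('wrist','w13.png')
im=cv2.imread('pics/raw_w13.png')
cv2.imwrite('pics/w13z.png',cv2.resize(cv2.convertScaleAbs(im[150:270,260:400],alpha=1.8),None,fx=5.5,fy=5,interpolation=cv2.INTER_CUBIC))
save('scene','s13.png',(170,150,270,260),6)
save('top','t13.png',(380,200,480,290),6)
E
```

```text
t 14.3 pos [ 545.3 -203.9  189.1] down [-0.    -0.001 -1.   ] jawyaw 1.377 F [ 0.1  0.2 -0.7] T [ 0.04 -0.05  0.03] open 0.271 q6 -1.74
```

View pics/w13z.png

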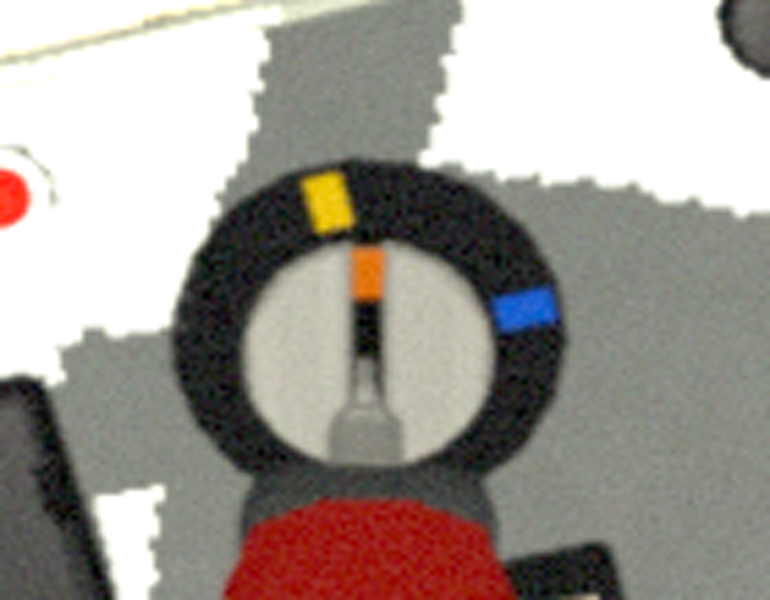

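View pics/s13.png

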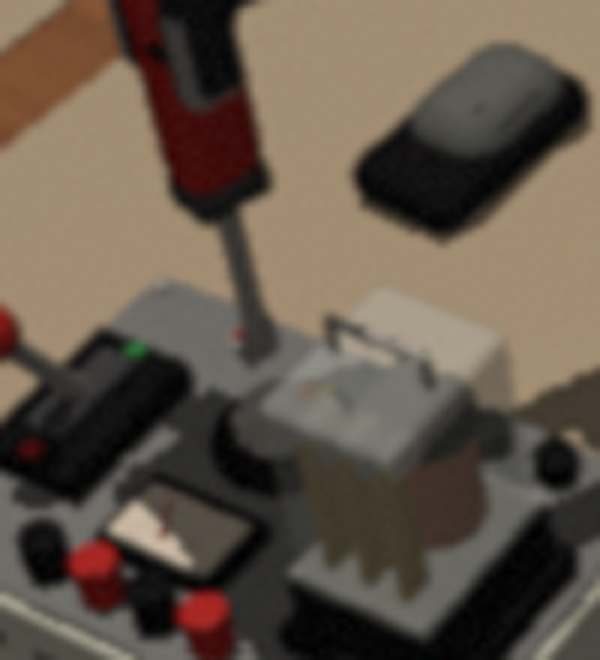

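View pics/t13.png

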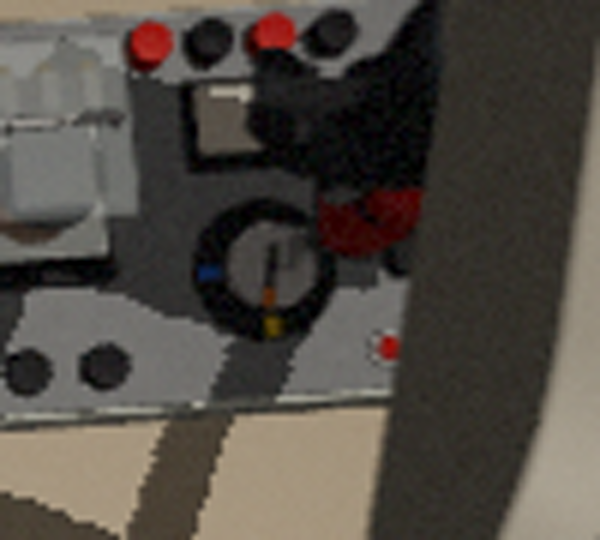

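The blade sits in line with the slot in the wrist view (both at u≈327). Checking numbers along the slot.

```bash
python3 - <<'E'
from h import *
s=r.sense();M=rot(s);f=lambda a,b:(260+a/5.5,150+b/5)
T=lambda p:(M.T@(p-s['eef_pos'])).round(2)
im=cv2.imread('pics/raw_w13.png');h=cv2.cvtColor(im,cv2.COLOR_BGR2HSV);g=cv2.cvtColor(im,cv2.COLOR_BGR2GRAY)
# circle of rotor: left,right,top edges on plane 72
L=plane('wrist',*f(243,345),72,s);Rr=plane('wrist',*f(497,345),72,s);Tp=plane('wrist',*f(370,240),72,s)
print(T(L),T(Rr),T(Tp),'centre from top edge z:',T(Tp)[2]+17)
o,d=ray('wrist',*f(368,361),s);o=M.T@(o-s['eef_pos']);d=M.T@d
for x in (91.4,94,97,100): print((o+d*(x-o[0])/d[0]).round(2))
a=plane('wrist',*f(368.5,300),66,s);print('slot',T(a))
P,e=tri([ray('scene',170+255/6,150+355/6),ray('top',380+278/6,200+262/6)]);print('tip scene/top',P,e,T(P))
P,e=tri([ray('scene',170+255/6,150+355/6),ray('wrist',*f(368,361),s)]);print('tip scene/wrist',P,e,T(P))
E
```

```text
[116.93 -16.98  -5.24] [116.88  17.23  -5.24] [116.9    0.13 -20.93] centre from top edge z: -3.9299999999999997
[ 9.14e+01 -9.00e-02 -8.90e+00]
[94.   -0.1  -8.28]
[97.   -0.11 -7.56]
[100.    -0.11  -6.84]
slot [ 1.229e+02 -8.000e-02 -1.078e+01]
tip scene/top [ 541.47886388 -205.97700724   96.65521057] [np.float64(3.0378791488462764), np.float64(3.037879148846446)] [92.25 -2.68 -3.39]
tip scene/wrist [ 539.89985242 -205.72354341   95.9859838 ] [np.float64(4.335795654893198), np.float64(4.335795654893326)] [92.92 -2.73 -4.99]
```

drive_tool:
  rows: [0,0,-2.3,0,0,0,5,8,0,-2.3,0,0,0,5,16,0,-2.3,0,0,0,5,20,0,-2.3,0,0,0,5,20,0,-2.3,0,0,0,5]

```text
clock: 15.08
eef_pos: [542.7, -203.3, 168.2]
tcp_rot: [-2.167, 1.569, -2.361]
contact_force: [-0.4, 0.4, -1.1]
opening: 0.272
```

```bash
python3 - <<'E'
from h import *
s=st();save('wrist','w14.png')
im=cv2.imread('pics/raw_w14.png')
cv2.imwrite('pics/w14z.png',cv2.resize(cv2.convertScaleAbs(im[150:270,260:400],alpha=1.8),None,fx=5.5,fy=5,interpolation=cv2.INTER_CUBIC))
E
```

```text
t 15.07 pos [ 542.7 -203.3  168.2] down [-0.001 -0.001 -1.   ] jawyaw 1.376 F [-0.4  0.4 -1.1] T [ 0.   -0.03  0.03] open 0.272 q6 -1.74
```

View pics/w14z.png

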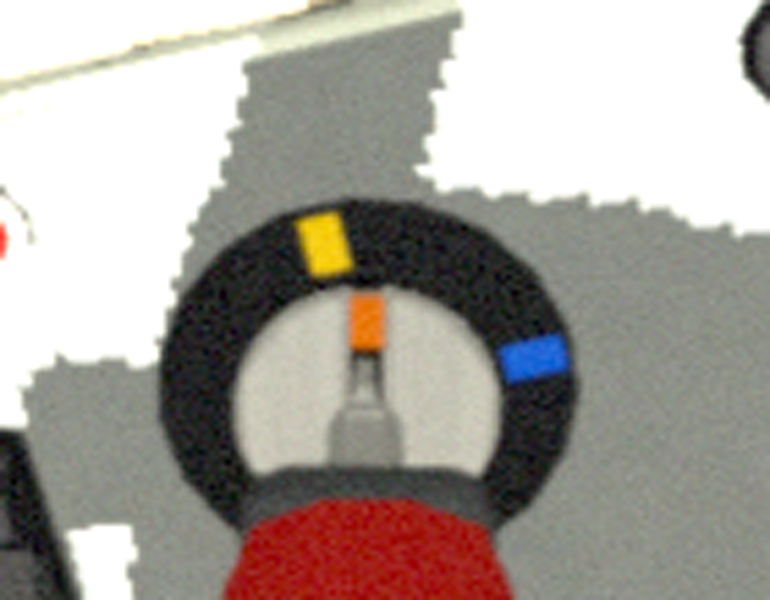

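Centred with the blade right above the slot. Inserting.

drive_tool:
  rows: [3,0,0,0,0,0,5,6,0,0,0,0,0,5,8,0,0,0,0,0,5,10,0,0,0,0,0,5,10,0,0,0,0,0,5]

```text
clock: 15.75
eef_pos: [542.9, -203.4, 158.4]
tcp_rot: [-1.936, 1.569, -2.131]
contact_force: [0.3, -0.6, -1.0]
opening: 0.27
```

```bash
python3 - <<'E'
from h import *
s=st();save('wrist','w15.png')
im=cv2.imread('pics/raw_w15.png')
cv2.imwrite('pics/w15z.png',cv2.resize(cv2.convertScaleAbs(im[150:270,260:400],alpha=1.8),None,fx=5.5,fy=5,interpolation=cv2.INTER_CUBIC))
E
```

```text
t 15.75 pos [ 542.9 -203.4  158.4] down [-0.001 -0.001 -1.   ] jawyaw 1.376 F [ 0.3 -0.6 -1. ] T [ 0.01  0.02 -0.02] open 0.27 q6 -1.74
```

View pics/w15z.png

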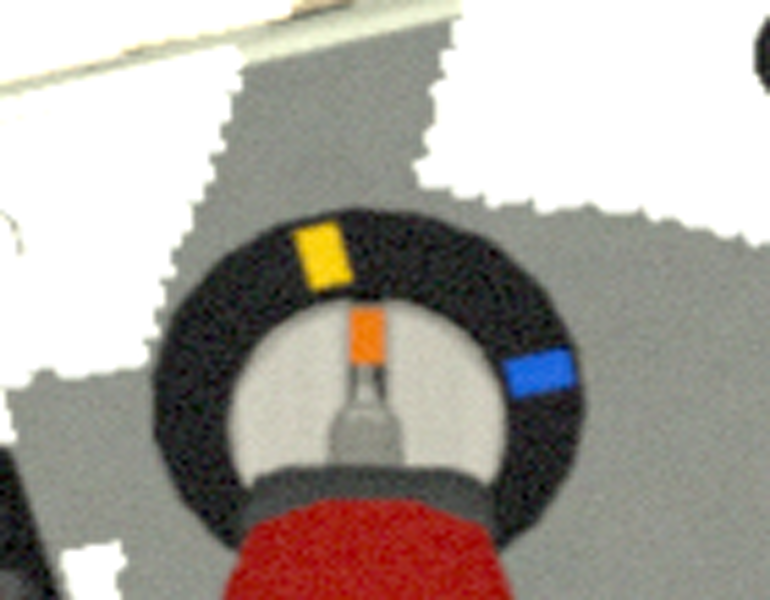

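drive_tool:
  rows: [1,0,0,0,0,0,5,2,0,0,0,0,0,5]

```text
clock: 16.05
eef_pos: [543.0, -203.4, 156.6]
tcp_rot: [-1.732, 1.569, -1.926]
contact_force: [0.5, 0.8, -1.1]
opening: 0.273
```

drive_tool:
  rows: [1,0,0,0,0,0,5,2,0,0,0,0,0,5]

```text
clock: 16.3
eef_pos: [543.5, -203.6, 155.6]
tcp_rot: [-1.06, 1.569, -1.255]
contact_force: [-1.9, 1.0, 12.2]
opening: 0.273
```

The blade reached the slot floor: 12 N at TCP z=155.6, so the tip is 91 mm below the TCP, matching the geometry. Now I'll turn clockwise about the rotor axis, compensating the 1.6 mm offset.

drive_tool:
  rows: [0,-0.2,0,8,0,0,5,0,-0.4,-0.1,16,0,0,5,0,-0.7,-0.1,24,0,0,5,0,-0.8,-0.2,32,0,0,5,0,-1.0,-0.4,40,0,0,5,0,-1.2,-0.5,48,0,0,5,0,-1.3,-0.7,56,0,0,5,0,-1.4,-0.9,64,0,0,5,0,-1.5,-1.1,70,0,0,5,0,-1.5,-1.1,70,0,0,5]

```text
clock: 17.55
eef_pos: [542.8, -205.0, 155.8]
tcp_rot: [0.609, 1.568, -0.806]
contact_force: [1.6, 0.2, 0.9]
opening: 0.272
```

```bash
python3 - <<'E'
from h import *
s=st();save('wrist','w16.png')
im=cv2.imread('pics/raw_w16.png')
cv2.imwrite('pics/w16z.png',cv2.resize(cv2.convertScaleAbs(im[150:270,260:400],alpha=1.8),None,fx=5.5,fy=5,interpolation=cv2.INTER_CUBIC))
E
```

```text
t 17.55 pos [ 542.8 -205.   155.8] down [ 0.002 -0.002 -1.   ] jawyaw 0.155 F [1.6 0.2 0.9] T [ 0.   -0.49  0.1 ] open 0.272 q6 -0.52
```

View pics/w16z.png

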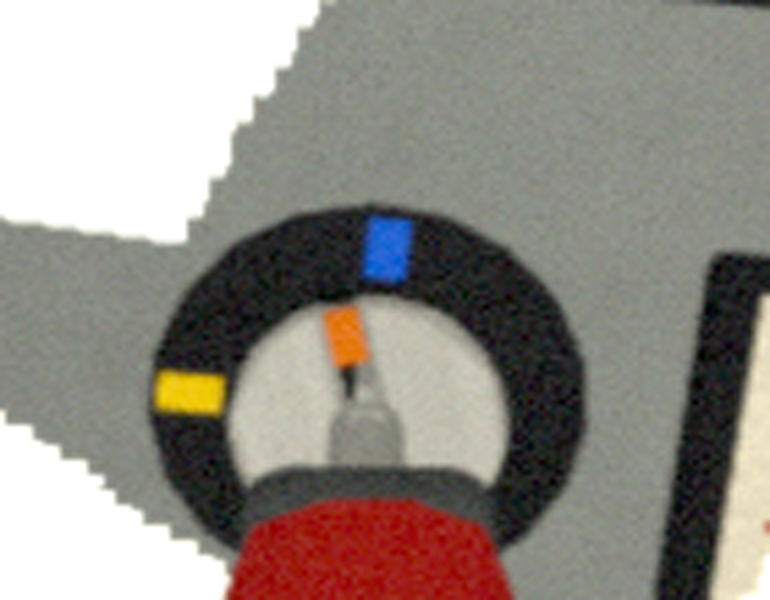

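View pics/w16.png

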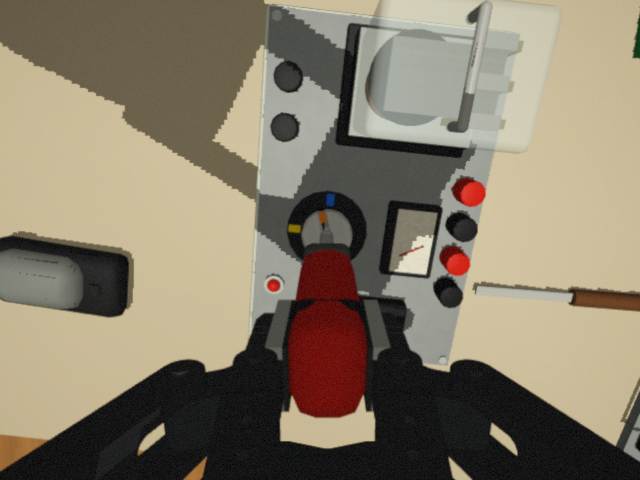

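The selector is turning. Orange is now about 15–18° short of blue, lagging by the play. Continuing to the stop.

drive_tool:
  rows: [0,0,-0.1,6,0,0,5,0,0,-0.3,12,0,0,5,0,0,-0.4,18,0,0,5,0,0,-0.4,18,0,0,5]

```text
clock: 18.1
eef_pos: [542.6, -204.8, 155.9]
tcp_rot: [0.767, 1.568, -0.958]
contact_force: [0.3, -1.3, 0.7]
opening: 0.272
```

```bash
python3 - <<'E'
from h import *
s=st();save('wrist','w17.png')
im=cv2.imread('pics/raw_w17.png')
cv2.imwrite('pics/w17z.png',cv2.resize(cv2.convertScaleAbs(im[150:270,260:400],alpha=1.8),None,fx=5.5,fy=5,interpolation=cv2.INTER_CUBIC))
E
```

```text
t 18.1 pos [ 542.6 -204.8  155.9] down [ 0.002 -0.002 -1.   ] jawyaw -0.155 F [ 0.3 -1.3  0.7] T [-0.37 -0.08  0.04] open 0.272 q6 -0.21
```

View pics/w17z.png

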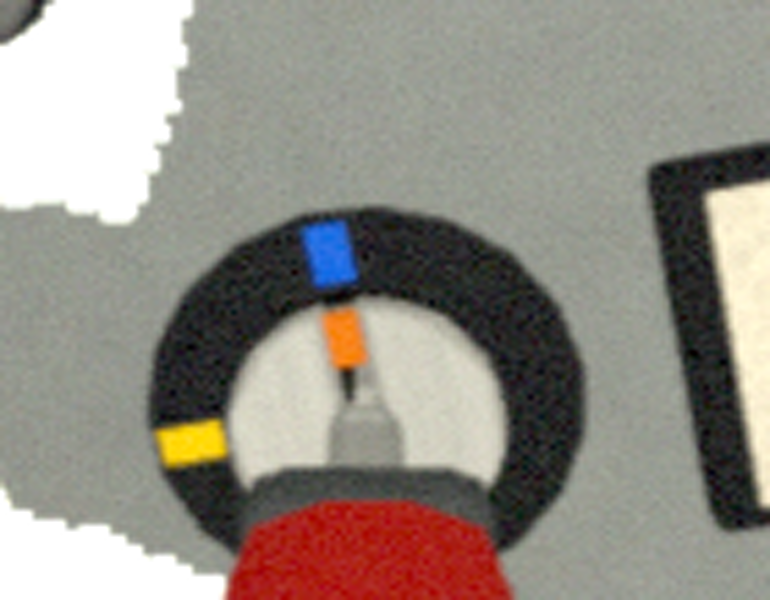

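drive_tool:
  rows: [0,0,0,3,0,0,5,0,0,0,6,0,0,5,0,0,0,6,0,0,5]

```text
clock: 18.52
eef_pos: [542.4, -204.9, 155.8]
tcp_rot: [0.712, 1.568, -1.114]
contact_force: [-0.1, -0.6, 0.5]
opening: 0.272
```

```bash
python3 - <<'E'
from h import *
s=st();save('wrist','w18.png')
im=cv2.imread('pics/raw_w18.png')
cv2.imwrite('pics/w18z.png',cv2.resize(cv2.convertScaleAbs(im[150:270,260:400],alpha=1.8),None,fx=5.5,fy=5,interpolation=cv2.INTER_CUBIC))
E
```

```text
t 18.52 pos [ 542.4 -204.9  155.8] down [ 0.001 -0.003 -1.   ] jawyaw -0.255 F [-0.1 -0.6  0.5] T [-0.4   0.11  0.27] open 0.272 q6 -0.11
```

View pics/w18z.png

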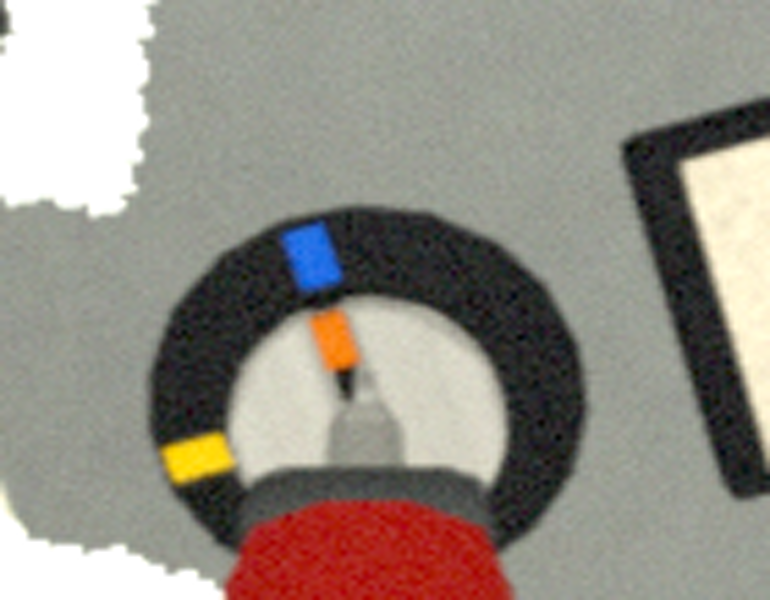

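drive_tool:
  rows: [0,0,0,4,0,0,5,0,0,0,4,0,0,5]

```text
clock: 18.82
eef_pos: [542.3, -204.8, 155.9]
tcp_rot: [0.718, 1.568, -1.175]
contact_force: [-0.8, -0.1, 0.4]
opening: 0.273
```

```bash
python3 - <<'E'
from h import *
s=st();save('wrist','w19.png')
for n in ('raw_w18','raw_w19'):
    im=cv2.imread(f'pics/{n}.png');h=cv2.cvtColor(im,cv2.COLOR_BGR2HSV)[170:250,280:370]
    for nm,lo,hi in (('or',(6,150,60),(18,255,255)),('blue',(100,150,60),(125,255,255)),('yel',(22,150,60),(32,255,255))):
        m=cv2.inRange(h,lo,hi);k,l,q,c=cv2.connectedComponentsWithStats(m);i=1+q[1:,4].argmax();print(n,nm,c[i]+[280,170],q[i,4])
E
```

```text
t 18.82 pos [ 542.3 -204.8  155.9] down [ 0.001 -0.002 -1.   ] jawyaw -0.322 F [-0.8 -0.1  0.4] T [-0.13  0.18  0.43] open 0.273 q6 -0.04
raw_w18 or [320.34285714 217.68571429] 70
raw_w18 blue [316.25925926 200.93518519] 108
raw_w18 yel [295.23232323 241.12121212] 99
raw_w19 or [319.36231884 218.50724638] 69
raw_w19 blue [314.48148148 201.87962963] 108
raw_w19 yel [296.33333333 243.17708333] 96
```

drive_tool:
  rows: [0,0,0,-2,0,0,5,0,0,0,-4,0,0,5,-4,0,0,-4,0,0,5,-10,0,0,-4,0,0,5,-20,0,0,-4,0,0,5,-45,0,0,-4,0,0,5,-45,0,0,-4,0,0,5]

```text
clock: 19.75
eef_pos: [543.7, -205.2, 203.5]
tcp_rot: [1.168, 1.564, -0.654]
contact_force: [-0.6, -0.8, -1.1]
opening: 0.272
```

```bash
python3 - <<'E'
from h import *
s=st();save('wrist','w20.png')
im=cv2.imread('pics/raw_w20.png')
cv2.imwrite('pics/w20z.png',cv2.resize(cv2.convertScaleAbs(im[120:270,240:420],alpha=1.8),None,fx=4,fy=4,interpolation=cv2.INTER_CUBIC))
E
```

```text
t 19.75 pos [ 543.7 -205.2  203.5] down [ 0.005 -0.004 -1.   ] jawyaw -0.252 F [-0.6 -0.8 -1.1] T [ 0.03 -0.02 -0.02] open 0.272 q6 -0.11
```

View pics/w20z.png

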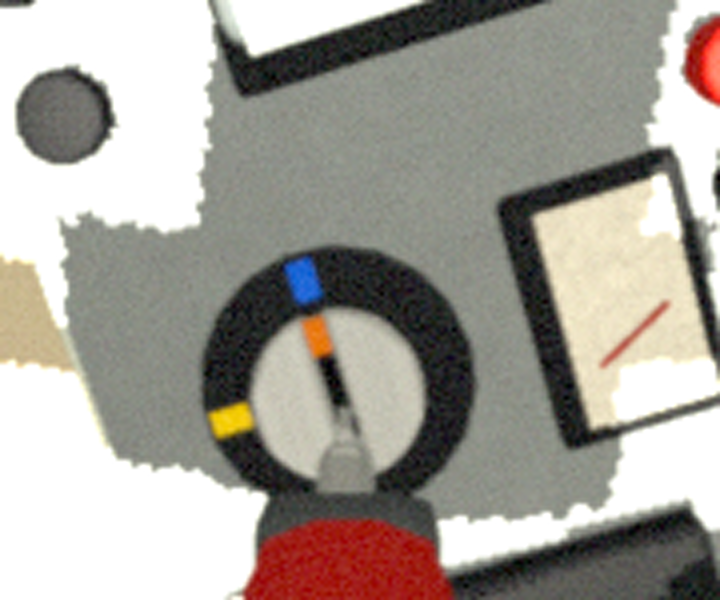

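```bash
python3 - <<'E'
from h import *
s=r.sense();f=lambda a,b:(240+a/4,120+b/4)
im=cv2.imread('pics/raw_w20.png');h=cv2.cvtColor(im,cv2.COLOR_BGR2HSV)
def cen(lo,hi):
    m=cv2.inRange(h,lo,hi);m[:180]=0;m[250:]=0;m[:,:285]=0;m[:,345:]=0;k,l,q,c=cv2.connectedComponentsWithStats(m);i=1+q[1:,4].argmax();return c[i]
o=plane('wrist',*cen((6,150,60),(18,255,255)),72,s);b=plane('wrist',*cen((100,150,60),(125,255,255)),60,s);y=plane('wrist',*cen((22,150,60),(32,255,255)),60,s)
# rotor centre from circle edges: left 250,right 426 at row ~395, top 306
L=plane('wrist',*f(250,393),72,s);Rr=plane('wrist',*f(426,393),72,s);C=(L+Rr)/2;print(np.linalg.norm(L-Rr),C)
ang=lambda p:np.arctan2(p[1],p[0])
print('orange dir',ang(o-C),'blue dir(exp 1.617)',ang(b-C),'yel',ang(y-C))
a=plane('wrist',*f(331,370),66,s);bb=plane('wrist',*f(352,430),66,s);print('slot',ang(a-bb))
a=plane('wrist',*f(500,205),66,s);bb=plane('wrist',*f(570,443),66,s);print('meter edge',ang(a-bb))
print('orange-to-slot',ang(o-plane('wrist',*f(354,433),72,s)))
E
```

```text
34.03687288376536 [ 541.70023832 -202.3030487    72.        ]
orange dir 1.67091344861815 blue dir(exp 1.617) 1.6589472533009126 yel -3.0455656609243853
slot 1.6461429941123094
meter edge 1.632017049748957
orange-to-slot 1.6782592240506657
```

Orange and blue directions agree within about 0.01 rad, and the stop torque (0.43 N m) was well above friction, so the selector is at blue. Lifting out and returning to the rack.

drive_tool:
  rows: [-60,0,0,0,0,0,5,-118,0,0,0,0,0,5,-118,0,0,0,0,0,5]

```text
clock: 20.18
eef_pos: [544.6, -205.3, 324.5]
tcp_rot: [1.307, 1.559, -0.516]
contact_force: [-1.6, -0.3, -2.5]
opening: 0.274
```

```bash
python3 - <<'E'
from h import *
s=st();go([563,270.2,318],Rd(1.504))
E
```

```text
t 20.18 pos [ 544.6 -205.3  324.5] down [ 0.01  -0.006 -1.   ] jawyaw -0.252 F [-1.6 -0.3 -2.5] T [ 0.01 -0.02 -0.03] open 0.274 q6 -0.11
shift [   3.8 -100.7 -465.1] turn [-100.6     0.72   -0.33] rows>= 9.4
```

drive_tool:
  rows: [0.4,-10,-46,-10,0,0,5,0.8,-20,-92,-20,0,0,5,1.2,-30,-139,-30,0.2,0,5,1.5,-40,-186,-40,0.3,-0.1,5,1.9,-50,-232,-50,0.4,-0.1,5,2.3,-60,-279,-60,0.4,-0.2,5,2.7,-70,-325,-70,0.5,-0.2,5,3,-80,-372,-80,0.6,-0.3,5,3.4,-90,-418,-90,0.7,-0.3,5,3.8,-100.7,-465,-100.6,0.7,-0.3,5]

```text
clock: 21.42
eef_pos: [562.1, 271.2, 315.7]
tcp_rot: [-2.529, 1.568, -2.59]
contact_force: [0.4, -0.0, -1.5]
opening: 0.271
```

```bash
python3 - <<'E'
from h import *
s=st();go([563,270.2,240],Rd(1.504))
E
```

```text
t 21.43 pos [562.1 271.2 315.7] down [-0.002 -0.001 -1.   ] jawyaw 1.51 F [ 0.4 -0.  -1.5] T [-0.05 -0.02  0.02] open 0.271 q6 -1.06
shift [75.7 -0.8  1.1] turn [ 0.33 -0.11  0.08] rows>= 1.2
```

drive_tool:
  rows: [50,-0.8,1.1,0.3,-0.1,0.1,5,100,-0.8,1.1,0.3,-0.1,0.1,5,100,-0.8,1.1,0.3,-0.1,0.1,5,100,-0.8,1.1,0.3,-0.1,0.1,5]

```text
clock: 21.92
eef_pos: [563.5, 270.3, 216.7]
tcp_rot: [1.098, 1.57, 1.032]
contact_force: [0.0, 0.5, -0.3]
opening: 0.272
```

```bash
python3 - <<'E'
from h import *
s=st();save('wrist','w22.png')
im=cv2.imread('pics/raw_w22.png')
cv2.imwrite('pics/w22z.png',cv2.resize(cv2.convertScaleAbs(im[150:270,260:400],alpha=1.8),None,fx=5,fy=5,interpolation=cv2.INTER_CUBIC))
E
```

```text
t 21.93 pos [563.5 270.3 216.7] down [ 0.     0.001 -1.   ] jawyaw 1.504 F [ 0.   0.5 -0.3] T [0.01 0.01 0.  ] open 0.272 q6 -1.06
```

View pics/w22z.png

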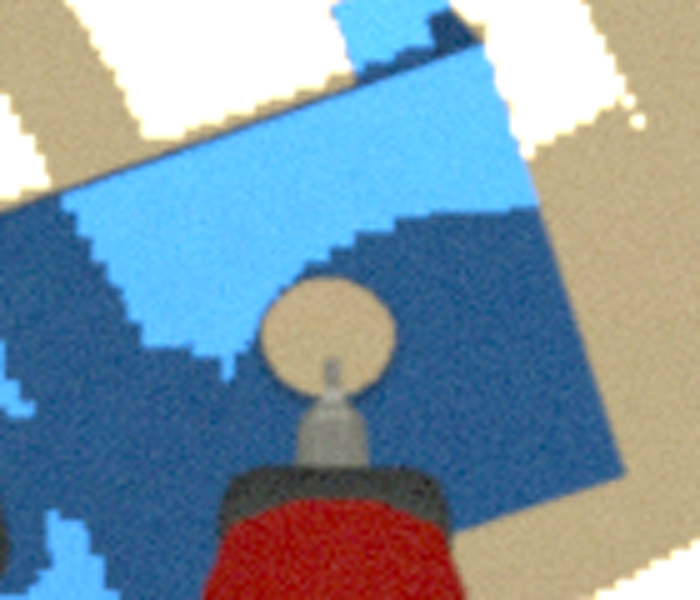

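```bash
python3 - <<'E'
from h import *
s=r.sense();M=rot(s);f=lambda a,b:(260+a/5,150+b/5)
for z in (90,85,80):
    C=plane('wrist',*f(328,338),z,s);print(z,C,(M.T@(C-s['eef_pos'])).round(2))
a=plane('wrist',*f(260,338),90,s);b=plane('wrist',*f(397,338),90,s);print(np.linalg.norm(a-b))
o,d=ray('wrist',*f(333,358),s);o=M.T@(o-s['eef_pos']);d=M.T@d;print('blade corner',(o+d*(91.2-o[0])/d[0]).round(2))
for q in [(623,472),(484,42),(538,206)]: print(plane('wrist',*f(*q),90,s))
E
```

```text
90 [560.41663453 269.81513018  90.        ] [127.62  -1.13  -3.87]
85 [561.55662459 269.72037651  85.        ] [132.62  -1.16  -2.73]
80 [562.69661466 269.62562284  80.        ] [137.62  -1.19  -1.6 ]
21.012066908424185
blade corner [91.2  -0.27 -9.35]
[584.90826195 314.38253245  90.        ]
[517.54655006 295.72229907  90.        ]
[542.26388475 302.72229365  90.        ]
```

The hole (21.0 mm across, as given) is within about 1 mm of the blade axis. Inserting.

drive_tool:
  rows: [0,-0.8,-0.7,0,0,0,5,25,-0.8,-0.7,0,0,0,5,50,-0.8,-0.7,0,0,0,5,75,-0.8,-0.7,0,0,0,5,95,-0.8,-0.7,0,0,0,5,104,-0.8,-0.7,0,0,0,5,107,-0.8,-0.7,0,0,0,5,107,-0.8,-0.7,0,0,0,5]

```text
clock: 22.98
eef_pos: [564.1, 270.2, 111.5]
tcp_rot: [0.621, 1.567, 0.555]
contact_force: [-0.1, -0.0, -0.2]
opening: 0.271
```

drive_tool:
  rows: [2,0,0,0,0,0,5,3,0,0,0,0,0,5,3,0,0,0,0,0,5]

```text
clock: 23.35
eef_pos: [564.2, 270.2, 108.6]
tcp_rot: [0.616, 1.567, 0.549]
contact_force: [-0.6, -0.1, -1.8]
opening: 0.272
```

drive_tool:
  rows: [2,0,0,0,0,0,5,3,0,0,0,0,0,5,3,0,0,0,0,0,5]

```text
clock: 23.72
eef_pos: [564.4, 270.3, 106.4]
tcp_rot: [0.591, 1.566, 0.525]
contact_force: [-1.7, -0.8, 6.6]
opening: 0.27
```

```bash
python3 - <<'E'
from h import *
s=st();save('wrist','w23.png');save('scene','s23.png',(340,180,480,330),4)
E
```

```text
t 23.73 pos [564.4 270.3 106.4] down [ 0.004  0.002 -1.   ] jawyaw 1.504 F [-1.7 -0.8  6.6] T [-0.18  0.38  0.06] open 0.27 q6 -1.06
```

View pics/w23.png

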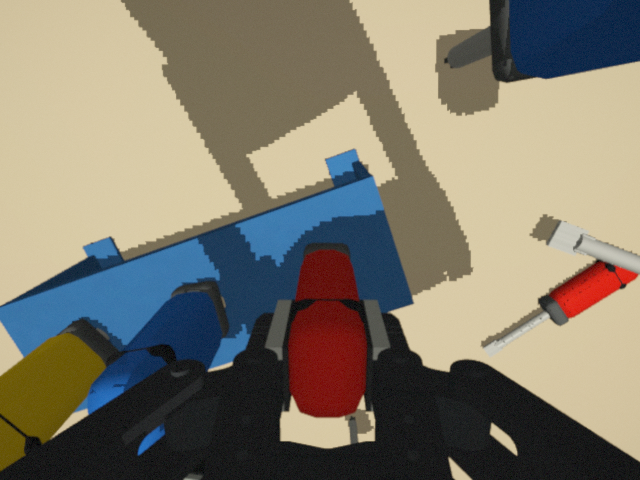

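Seated: 6.6 N upward at exactly the original pickup height. Releasing to 50% and rising straight up.

drive_tool:
  rows: [0,0,0,0,0,0,35,0,0,0,0,0,0,50,0,0,0,0,0,0,50,0,0,0,0,0,0,50,-20,0,0,0,0,0,50,-60,0,0,0,0,0,50,-100,0,0,0,0,0,50,-140,0,0,0,0,0,50,-140,0,0,0,0,0,50]

```text
clock: 24.95
eef_pos: [565.7, 270.8, 250.1]
tcp_rot: [0.546, 1.56, 0.479]
contact_force: [-0.1, -0.1, -0.1]
opening: 0.5
```

```bash
python3 - <<'E'
from h import *
s=st();save('wrist','w24.png');save('scene','s24.png',(310,220,480,340),4)
go([550,-200,290],Rd(0.046))
E
```

```text
t 24.95 pos [565.7 270.8 250.1] down [ 0.009  0.005 -1.   ] jawyaw 1.504 F [-0.1 -0.1 -0.1] T [ 0.04  0.05 -0.04] open 0.5 q6 -1.06
shift [ -44.8 -469.6   17.7] turn [ 8.355e+01  8.000e-02 -2.900e-01] rows>= 7.8
```

View pics/w24.png

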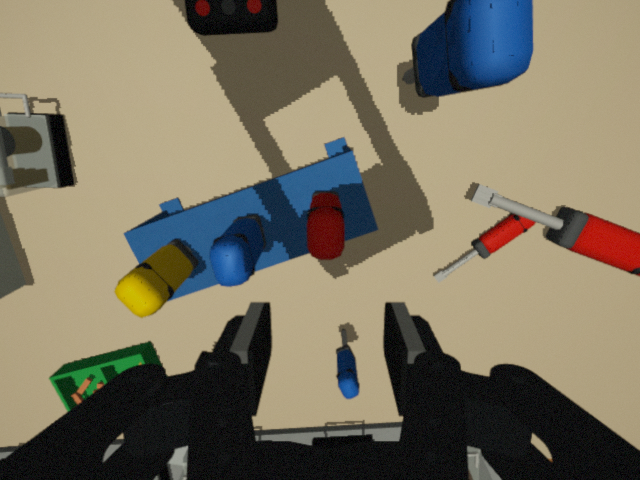

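View pics/s24.png

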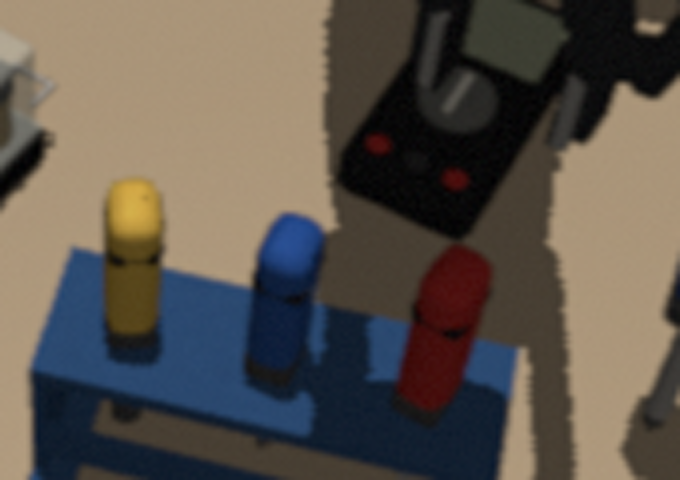

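The red driver stands in its hole as before. Now the lever, from its back side with fingers shut.

```bash
python3 - <<'E'
from h import *
go([648,-268,262],Rd(1.617))
E
```

```text
shift [ -16.6 -531.   119.9] turn [-6.46  0.24 -0.14] rows>= 8.7
```

drive_tool:
  rows: [-16,-59,13,-1,0.2,-0.1,0,-16,-118,27,-2,0.2,-0.1,0,-16,-177,40,-3,0.2,-0.1,0,-16,-236,53,-4,0.2,-0.1,0,-16,-295,67,-5,0.2,-0.1,0,-16,-354,80,-6,0.2,-0.1,0,-16,-413,93,-6.5,0.2,-0.1,0,-16,-472,107,-6.5,0.2,-0.1,0,-16,-531,120,-6.5,0.2,-0.1,0,-16,-531,120,-6.5,0.2,-0.1,0]

```text
clock: 26.3
eef_pos: [647.1, -272.0, 258.6]
tcp_rot: [2.757, 1.568, 2.8]
contact_force: [-0.1, -0.2, -0.3]
opening: -0.001
```

```bash
python3 - <<'E'
from h import *
s=st();save('wrist','w25.png')
im=cv2.imread('pics/raw_w25.png');h=cv2.cvtColor(im,cv2.COLOR_BGR2HSV)
m=(((h[...,0]<8)|(h[...,0]>172))&(h[...,1]>150)&(h[...,2]>60)).astype('uint8')
n,l,stt,ce=cv2.connectedComponentsWithStats(m)
for i in range(1,n):
  if stt[i,4]>250: print(ce[i],stt[i],plane('wrist',*ce[i],127,s))
go([642,-268,262],Rd(1.617));go([642,-268,86.5],Rd(1.617))
E
```

```text
t 26.3 pos [ 647.1 -272.   258.6] down [-0.002  0.001 -1.   ] jawyaw 1.614 F [-0.1 -0.2 -0.3] T [ 0.03 -0.    0.03] open -0.001 q6 -2.01
[333.4871407  164.51134644] [319 151  30  29 661] [ 603.06924031 -268.90704474  127.        ]
[396.34680135 194.22558923] [387 185  20  20 297] [ 623.37675428 -219.91468353  127.        ]
[449.11271676 193.23699422] [438 184  23  20 346] [ 620.96332959 -179.8469608   127.        ]
shift [-3.2  1.8 -5. ] turn [-0.13 -0.14 -0.12] rows>= 0.1
shift [172.3   1.4  -4.5] turn [-0.13 -0.14 -0.12] rows>= 2.8
```

View pics/w25.png

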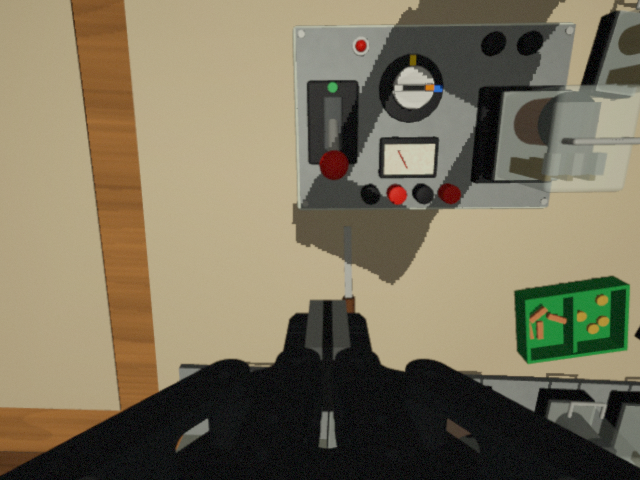

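The picture shows the selector pointer at blue, the ball at (333,165) and the path behind the lever clear. Descending, then pushing toward the front.

drive_tool:
  rows: [60,1.8,-1,0,0,0,0,120,1.8,-1,0,0,0,0,172,1.8,-1,0,0,0,0,172,1.8,-1,0,0,0,0,172,1.8,-1,0,0,0,0]

```text
clock: 26.98
eef_pos: [646.5, -267.1, 88.5]
tcp_rot: [2.162, 1.569, 2.206]
contact_force: [0.9, 0.2, -0.2]
opening: -0.002
```

drive_tool:
  rows: [0,0,-12,0,0,0,0,0,0,-22,0,0,0,0,0,0,-32,0,0,0,0,0,0,-42,0,0,0,0,0,0,-52,0,0,0,0,0,0,-62,0,0,0,0,0,0,-70,0,0,0,0,0,0,-76,0,0,0,0,0,0,-79,0,0,0,0,0,0,-79,0,0,0,0]

```text
clock: 28.22
eef_pos: [567.0, -270.4, 88.3]
tcp_rot: [2.389, 1.568, 2.434]
contact_force: [0.6, 0.1, 0.1]
opening: -0.002
```

```bash
python3 - <<'E'
from h import *
s=st();save('wrist','w26.png')
E
```

```text
t 28.23 pos [ 567.  -270.4   88.3] down [-0.002  0.002 -1.   ] jawyaw 1.616 F [0.6 0.1 0.1] T [-0.01 -0.05 -0.03] open -0.002 q6 -2.06
```

View pics/w26.png

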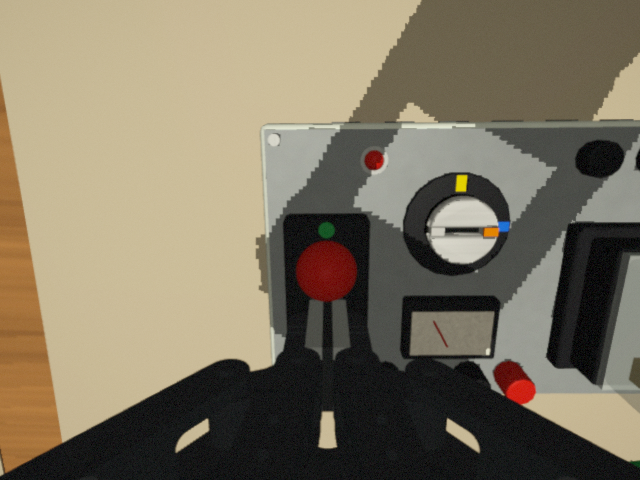

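Lever nearly over. Pressing on until the stop force appears.

drive_tool:
  rows: [0,0,-2,0,0,0,0,0,0,-4,0,0,0,0,0,0,-4,0,0,0,0]

```text
clock: 28.65
eef_pos: [565.3, -270.8, 88.7]
tcp_rot: [0.587, 1.569, 0.632]
contact_force: [8.9, 0.6, -5.1]
opening: -0.001
```

drive_tool:
  rows: [0,0,-2,0,0,0,0,0,0,-3,0,0,0,0,0,0,-3,0,0,0,0]

```text
clock: 29.02
eef_pos: [565.4, -270.9, 89.2]
tcp_rot: [0.034, 1.563, 0.078]
contact_force: [12.3, 1.5, -6.2]
opening: -0.001
```

At the on stop: force is up and motion has ceased. Backing off and raising clear.

drive_tool:
  rows: [0,0,15,0,0,0,0,0,0,40,0,0,0,0,0,0,40,0,0,0,0,-60,0,40,0,0,0,0,-120,0,40,0,0,0,0,-175,0,40,0,0,0,0,-175,0,40,0,0,0,0]

```text
clock: 29.9
eef_pos: [605.7, -270.4, 269.9]
tcp_rot: [-0.246, 1.556, -0.202]
contact_force: [-0.1, -0.6, -1.0]
opening: 0.0
```

```bash
python3 - <<'E'
from h import *
s=st();save('wrist','w27.png');save('top','t27.png');save('scene','s27.png')
im=cv2.imread('pics/raw_w27.png');h=cv2.cvtColor(im,cv2.COLOR_BGR2HSV)
m=(((h[...,0]<8)|(h[...,0]>172))&(h[...,1]>150)&(h[...,2]>60)).astype('uint8')
n,l,stt,ce=cv2.connectedComponentsWithStats(m)
for i in range(1,n):
  if stt[i,4]>450: print(ce[i],stt[i],plane('wrist',*ce[i],127,s))
E
```

```text
t 29.9 pos [ 605.7 -270.4  269.9] down [ 0.014 -0.003 -1.   ] jawyaw 1.615 F [-0.1 -0.6 -1. ] T [ 0.02  0.01 -0.01] open 0.0 q6 -2.04
[329.16818182 135.98939394] [315 122  29  29 660] [ 543.86673221 -272.00508767  127.        ]
```

View pics/w27.png

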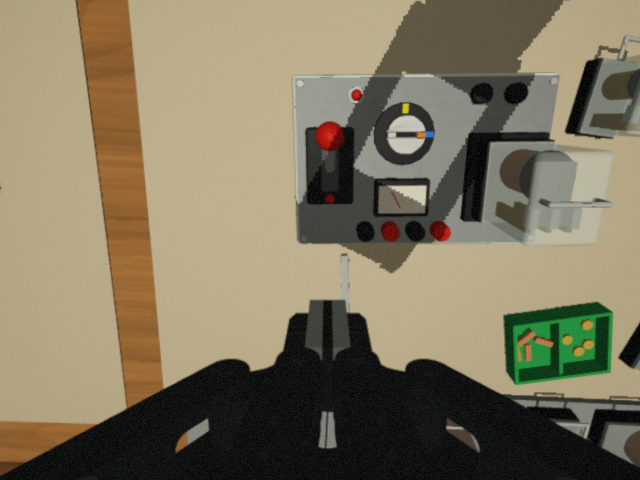

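View pics/t27.png

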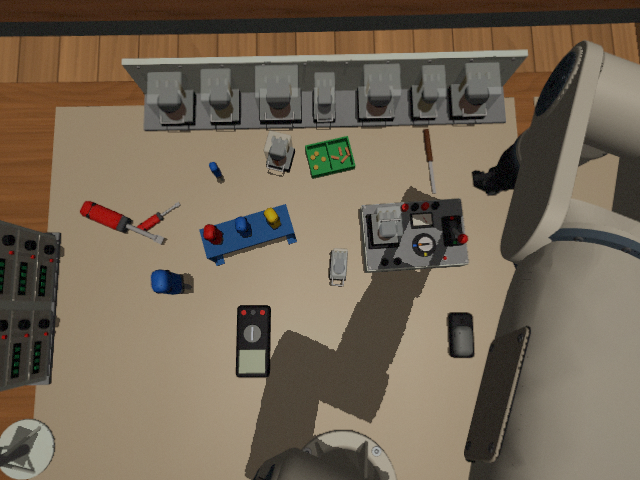

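View pics/s27.png

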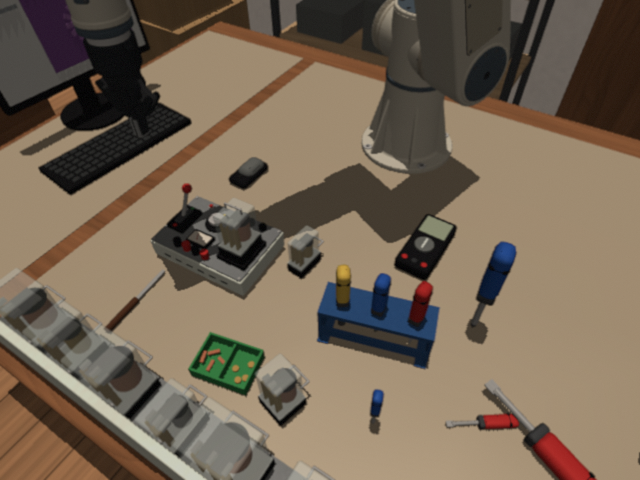

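The base, selector, lever and rack look right: ball x=543.9 is at the on end and the pointer is at blue. But the two unlisted red look-alikes now lie flat, and they stood at the start. I'll check when that happened.

```bash
python3 - <<'E'
import cv2,numpy as np
L=['top0','raw_t2','raw_t7','raw_t11','raw_t27'];S=['scene0','raw_s2','raw_s4','raw_s10','raw_s27']
a=np.hstack([cv2.imread(f'pics/{n}.png')[180:300,60:220] for n in L])
b=np.hstack([cv2.imread(f'pics/{n}.png')[300:460,430:590] for n in S])
cv2.imwrite('pics/cmp.png',np.vstack([a,b]))
E
```

```text
(no output)
```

View pics/cmp.png

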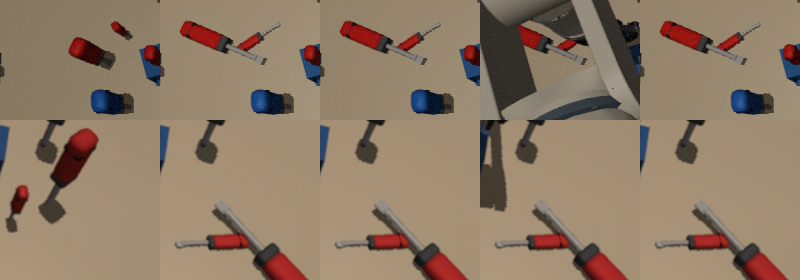

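Both red look-alikes, which had been balanced on their tips, had already toppled by 3.3 s. At that time the arm was only near the lever, over 600 mm away, and they haven't moved since. The arm didn't touch them, so I'm leaving them. Handing in.

```bash
python3 - <<'E'
from rig import sign_off
print(sign_off())
E
```

```text
the job is handed in; nothing more can be done
None
```

The job is done in the order asked and was handed in at about 30 s. I pushed the lever to off, turned the selector clockwise to the blue stop with the red driver, stood the driver back in its own hole, then pushed the lever back to on.

**Last checks**
- **Selector:** the pointer lines up with the blue mark within about 0.01–0.03 rad. Torque at the stop was 0.43 N m, well above the 0.1 N m friction.
- **Driver:** it seated at exactly the height I picked it up from, and it stands upright in its hole.
- **Lever:** the ball is at x ≈ 544 mm, the calculated on end, and the push force rose at the stop.
- **Relay and clearance:** no knock on the fitted relay showed in the forces or pictures, and the arm ended clear of everything.

**What disagreed**
- **Finger length:** the fingertips are really about 32 mm short of the reported TCP when shut. My first lever push passed over the ball without touching it, and I corrected for this from then on.
- **Red look-alikes:** the two unlisted red screwdrivers were standing on their tips at the start and toppled on their own by 3.3 s. The arm was over 600 mm away, so I left them where they lie on the desk.

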